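# Lock the winder's arbor with the hitch pin

## Robot

A 6-joint arm with a two-finger parallel gripper is mounted at the origin on a cart in front of the work surface, level with it; the furniture and walls round the work are solid. World frame = base frame: x ahead of the robot, y to its left, z up, the work surface at z = 0. Lengths are in m, angles in rad, forces in N, time in s.
With the tool pointing down it reaches from about 0.35 to 0.775 m from the base axis. Payload 7.3 kg.
Tool frame: the origin (TCP) lies midway between the tips of the shut fingers; the grasp point (between the pads) lies 19 mm behind it; z points along the fingers, y is the direction in which the jaws open and shut (so a half turn about z gives the same grasp; the last joint's range is limited). The gripper opens to 92 mm and grips with 3 to 60 N. Pads are 19 mm wide; open, the fingers measure 130 mm over their backs; the gripper's body (75 mm by 190 mm) begins 47 mm behind the grasp point.
Start: joints at [1.19, 0.342, 1.524, -0, 1.275, -0.146], TCP at [0.122, 0.511, 0.227] pointing down, gripper open.
Joint ranges: [-2.53, 2.53], [-0.77, 2.02], [0.04, 2.7], [-1, 4.14], [0.28, 2.66], [-3.11, 3.11]. Speed limits (rad/s): [2.57, 2.57, 3.14, 3.14, 3.14, 3.14].

## Interface

Orientations are given as [roll, pitch, yaw] about the fixed x, y, z axes, in that order (R = Rz(yaw) Ry(pitch) Rx(roll)).
In Python, from cell import status, eyes, job gives the robot as it stands.
- The arm moves only by the tool jog_arm, never from a script. Its argument "series" is a list of rows, each a list of 3 entries, a list of its own where there are three numbers: the gripper command: -1 is shut, 1 is fully open, values between are in proportion, then the shift along the tool's x, y, z in m, then the turn, a rotation vector about the tool's x, y, z in rad. In form: [[grip, [x, y, z], [ax, ay, az]], ...]. A call has 1 to 12 rows; each row is the pose to reach, as a shift and turn from the pose commanded when the call began, along the tool's axes at that moment; what a row does not reach only later rows make up. A row lasts 1/12 s, in which the tool goes at most 41.7 mm and 7.16 degrees, less where a joint would pass 70% of its speed; a pose out of reach is approached as far as the arm can. A call with a gripper value outside its range is refused whole. The fingers move at their own pace and stop on an object; "squeeze" is the grip in N (left out, the last holds). Time passes only in rows, so rows that repeat a pose let the fingers close. It gives the time, the measured TCP pose, the force and the opening at its end, in the units of the state.
- status.observe(): the state, without advancing time (a new reading comes with each control period).
- eyes.read_camera(name): name is "side" or "top"; returns a dict with "img" (480x640x3 uint8, red, green, blue), "range_z" (480x640 float32, m along the optical axis (not along the pixel's ray), 0 where there is no reading), "camera_matrix" (3x3 intrinsics, pixels), "k1" (the pictures are not rectified: a ray, as slopes to the right and down, at radius r is drawn at 1 + k1 r^2 times it, then the intrinsics apply), "T" (4x4, takes a point from camera to world coordinates). Camera axes: x right, y down, z forward; pixel columns grow to the right and rows downward; lengths in m; the calibration is good to about 2 mm. A picture is of the moment at which its call begins.
- job.hand_in(): hands the job in, once; it reports no verdict.
The state is a dict: "time": time; "qpos": joint angles; "qvel": joint speeds; "joint_efforts": joint torques, N m; "tool_pos": TCP position; "tool_rot": TCP orientation; "contact_force": force on the tool from outside, world axes, zero at the start; "torque": the same for the moment, N m; "opening": finger opening in m.
Only numpy, scipy, OpenCV 4.12 (cv2) and the standard library are available. Lean on these libraries where they do the work, as an engineer would, in place of code of your own. Each camera call takes 0.05 s, during which the arm holds its last target.

## Task

Lock the arbor of the jump-ring winder: take the hitch pin out of its wooden holder and push it down through the cross hole near the arbor's free end until its shoulder sits on the arbor, loop towards the end, then swing the sprung loop down over the arbor's end until it has snapped behind the toe underneath, and let go. The arbor has some end float, so feel for the hole gently and force nothing; leave the winder unharmed and the things round about where they are.

Things in the scene. Friction and masses are not known exactly. Their poses are not given: they have to be found in the camera images.
- winder: Jump-ring winder fixed to the bench: grey base (150x76x10 mm), two bearing posts (81 mm high) with a horizontal steel arbor, copper turns between the posts, a crank at its rear. Origin: on the bench straight under point hole_mid; +x along the arbor out of its free end, z up. Front post's face at x = -24 mm. Pressing pin or loop on it with over 30 N, or touching it with over 15 N, spoils it.
- hole_mid (a point): Mid position of the arbor's cross hole, on the arbor's top face, 76 mm over the bench. The arbor has END FLOAT: the real hole lies up to 10 mm either way along the winder's x from here, and that is not measured: see it, or feel for it with the pin's point sliding on the top face at about 5 N. The arbor itself slides only under more than 5 N along x.
- toe_mid (a point): Lower edge of the toe, with the arbor in mid position (19 mm beyond the hole, 53.5 mm up). The arbor's free end is a square bar 20 mm wide and high (top 76, underside 56 mm up) with a vertical 9 mm hole, 0.7 mm chamfer, right through it; it runs from 13 mm behind the hole to 24 mm beyond it, its end sloping in underneath to the toe, a cross lip 2.5 mm deep.
- hitch_pin: Steel hitch pin, about 0.1 kg, upright in the holder's hole, shoulder on its top. Origin: pin axis, underside of shoulder; z up. Pin 8 mm thick, 28 mm long, last 2.5 mm tapered to 7 mm. Shoulder block 12 mm high (x -8..10, y -10..10 mm), on it the grip block 14 (x) x 16 (y) mm, 12 to 38 mm above the origin: grip it across y. Its +x must point along the winder's +x for the loop to go over the end.
- bail (a joint): Angle of the loop about its hinge (an axis along the pin's y at x = +8, z = +6 mm): 0 = level along the pin's +x (open), 1.571 = parallel to the pin (closed, its stop), growing as it swings down. Starts near 0; the hinge is stiff (0.015 N m), so it stays where it is left. Open, the loop reaches to x = 40 mm, its tab up to z = 34 mm.
- hoop: The loop: U of 4 mm steel wire, legs 31 mm apart (y), cross bar 29.5 mm from the hinge. Sprung: it stretches up to 5 mm away from the hinge (6 N/mm) and must stretch about 3 mm to snap over the toe. Origin on the hinge axis, x towards the bar, z along the thumb tab. Pressing straight down on the tab's edge, clear of the arbor's end, swings it closed; about 4 to 10 N at the toe.
- bar (a point): Middle of the loop's cross bar (centre of the 4 mm wire).
- tab_edge (a point): Middle of the free edge of the thumb tab, a plate 14 mm wide (y), 3 mm thick, that stands on the middle of the bar at right angles to the loop, 28 mm out: it points up when the loop is open, outward from the arbor's end when closed. Pin seated and loop closed: 36 mm beyond the hole, 53 mm over the bench (the tab is 5 mm thick at its edge).
- pin_tip (a point): Point of the hitch pin, 28 mm below its origin on its axis.
- pin_holder: Wooden block 44 (x) x 60 (y) x 34 mm high, fixed to the bench, with an 11 mm hole in the middle of its top in which the hitch pin stands. Origin: centre of its underside.
- matchbox: Bystander: small closed matchbox, 36 x 52 x 15 mm, loose; origin under its centre.
- pliers: Bystander: flat pliers, 35 x 129 x 11 mm, loose; origin under the middle.
- cup: Bystander: clear round cup, 53 mm wide, 27 mm high, loose; origin under its centre.
Things that resemble listed ones, but are neither listed nor needed, are in the scene too. Leave any purple look-alike of the hitch_pin alone.

How it is judged:
By the outcome, as a careful person would: the job done as asked, in the order asked, and still so for the second after the job is handed in, with the robot touching nothing.
It also fails if it takes over 72 s, if anything falls off the work surface, if the arm or the gripper's body presses on something with over 40 N, if the wrist force passes 120 N, or if a joint passes its speed limit or range.

## Working session

There is one attempt and no reset: what is moved stays moved. The work goes in short steps, Python scripts to look and compute and a tool call to move; the robot and the scene stay as the last step left them, time stands still between calls to the robot, and variables do not carry over. Pictures are saved under pics/ and viewed, and the job is handed in when it is done.

Besides the shell and the picture viewer there is one more tool, called as a command line: name --argument value ..., lists and objects as JSON in quotes. jog_arm: Moves the arm, as the interface text tells. Its arguments: {"type":"object","properties":{"series":{"type":"array","items":{"type":"array"}},"squeeze":{"type":"number"}},"required":["series"]}

```bash
mkdir -p pics; ls
cat > h.py <<'E'
import numpy as np,cv2,pickle
from cell import status,eyes,job
def snap(name,tag):
    d=eyes.read_camera(name); pickle.dump(d,open(f'pics/{tag}.pkl','wb')); cv2.imwrite(f'pics/{tag}.png',d['img'][:,:,::-1]); return d
def load(tag): return pickle.load(open(f'pics/{tag}.pkl','rb'))
def cloud(d):
    K=d['camera_matrix'];v,u=np.mgrid[0:480,0:640]
    p=np.stack([u.ravel(),v.ravel()],1).astype(float)
    xy=cv2.undistortPoints(p[:,None],K,np.array([d['k1'],0,0,0.]))[:,0]
    z=d['range_z'].ravel(); P=np.c_[xy*z[:,None],z]
    W=P@d['T'][:3,:3].T+d['T'][:3,3]; W[z==0]=np.nan
    return W.reshape(480,640,3)
def px(d,w):
    T=np.linalg.inv(d['T']);c=np.atleast_2d(w)@T[:3,:3].T+T[:3,3]
    return cv2.projectPoints(c[:,None],np.zeros(3),np.zeros(3),d['camera_matrix'],np.array([d['k1'],0,0,0.]))[0][:,0]
E
python3 - <<'E'
from h import *
np.set_printoptions(precision=4,suppress=True)
print(status.observe())
for n in('side','top'):
    d=snap(n,n+'0');print(d['camera_matrix'],d['k1'],d['T'])
E
```

```text
pics
{'time': 0.0, 'qpos': array([ 1.19  ,  0.3427,  1.525 ,  0.    ,  1.2754, -0.146 ]), 'qvel': array([-0.0015,  0.0005,  0.0015, -0.0005, -0.0006, -0.0011]), 'joint_efforts': array([  0.0014, -43.1246, -24.4211,   0.0718,   0.0561,  -0.0001]), 'tool_pos': array([0.122 , 0.5102, 0.2261]), 'tool_rot': array([-3.1401, -0.0002,  2.9068]), 'contact_force': array([0.6601, 0.6796, 0.2295]), 'torque': array([-0.0037, -0.0162, -0.0172]), 'opening': 0.09171434126729074}
[[615.7769   0.     319.0885]
 [  0.     615.7769 239.582 ]
 [  0.       0.       1.    ]] -0.05289056645100524 [[ 0.9841 -0.0989  0.1473  0.3404]
 [-0.1771 -0.6024  0.7783 -0.4378]
 [ 0.0118 -0.792  -0.6104  0.6709]
 [ 0.      0.      0.      1.    ]]
[[548.8049   0.     323.7821]
 [  0.     548.8049 234.5894]
 [  0.       0.       1.    ]] 0.035221275658773955 [[-0.0214 -0.994   0.1069  0.3888]
 [-0.9995  0.0239  0.0218  0.298 ]
 [-0.0242 -0.1064 -0.994   0.9526]
 [ 0.      0.      0.      1.    ]]
```

```bash
ls pics
```

```text
side0.pkl
side0.png
top0.pkl
top0.png
```

View pics/side0.png

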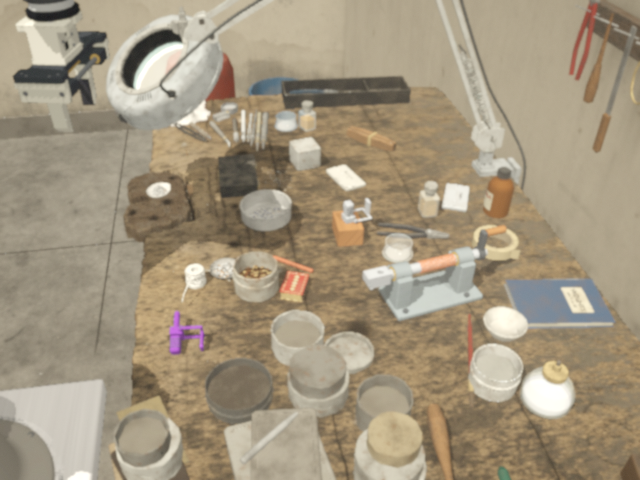

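View pics/top0.png

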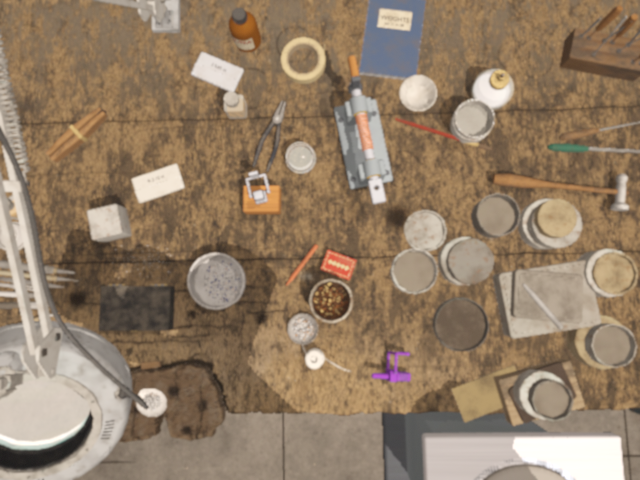

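Run:
```python
from h import *
a=load('top0');b=load('side0')
for d,n in((a,'t'),(b,'s')):
    W=cloud(d); im=d['img']
    if n=='t': c=im[155:225,230:400]; 
    else: c=im[190:320,320:500]
    s=4
    cv2.imwrite(f'pics/crop_{n}.png',cv2.resize(c,None,fx=s,fy=s,interpolation=cv2.INTER_CUBIC)[:,:,::-1])
W=cloud(a)
np.set_printoptions(precision=4,suppress=True)
for u,v in((377,185),(377,195),(372,165),(262,195),(262,208),(250,190),(258,178),(320,220)): print(u,v,W[v,u])
W=cloud(b)
for u,v in((377,275),(385,271),(350,230),(350,205),(345,240)): print(u,v,W[v,u])
```

```text
377 185 [0.5629 0.2289 0.0696]
377 195 [0.545  0.2299 0.077 ]
372 165 [0.594  0.2366 0.0792]
262 195 [0.5508 0.4166 0.0718]
262 208 [0.5353 0.4219 0.0344]
250 190 [0.5669 0.4421 0.0339]
258 178 [ 0.5949  0.4332 -0.001 ]
320 220 [ 0.5173  0.325  -0.0018]
377 275 [0.5536 0.2235 0.0751]
385 271 [0.5674 0.2297 0.0756]
350 230 [0.552  0.3931 0.0334]
350 205 [0.5557 0.4168 0.0693]
345 240 [0.544  0.3932 0.0123]
```

View pics/crop_t.png

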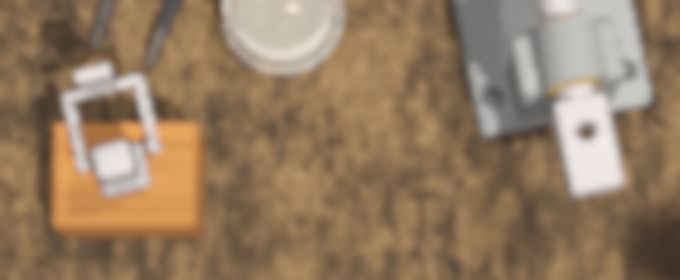

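View pics/crop_s.png

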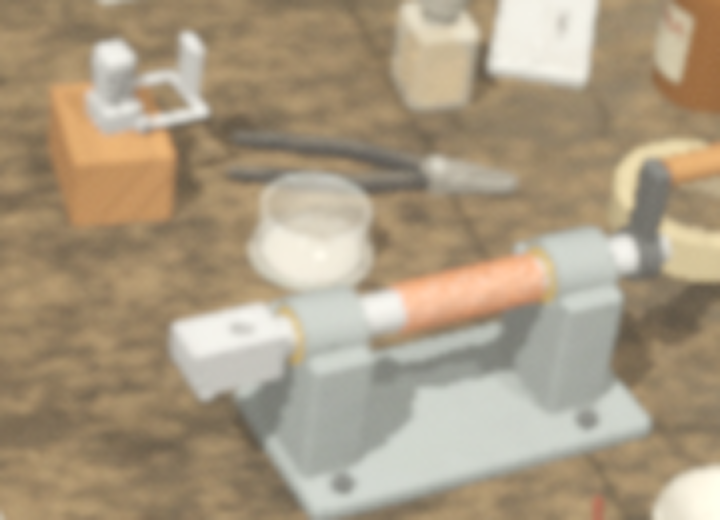

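```bash
cat >> h.py <<'E'
def ray(d,uv,z):
    xy=cv2.undistortPoints(np.array([[uv]],float),d['camera_matrix'],np.array([d['k1'],0,0,0.]))[0,0]
    r=d['T'][:3,:3]@np.r_[xy,1];o=d['T'][:3,3];return o+r*(z-o[2])/r[2]
E
python3 - <<'E'
from h import *
np.set_printoptions(precision=4,suppress=True)
a=load('top0');b=load('side0')
def C(n,x,y): 
    s,(ox,oy)=4,((230,155) if n=='t' else (320,190))
    return ((x+.5)/s-.5+ox,(y+.5)/s-.5+oy)
print('arbor hole',ray(a,C('t',587,130),.076),ray(b,C('s',243,328),.076))
for p in((553,100),(573,195),(625,185),(605,95)): print(ray(a,C('t',*p),.076))
def rect(d,box,z0,z1,show=True):
    W=cloud(d);x0,x1,y0,y1=box
    m=(W[...,0]>x0)&(W[...,0]<x1)&(W[...,1]>y0)&(W[...,1]<y1)&(W[...,2]>z0)&(W[...,2]<z1)
    P=W[m];r=cv2.minAreaRect((P[:,:2]*1000).astype(np.float32));return len(P),P.mean(0),r
for n,d in(('t',a),('s',b)):
    print(n)
    print('grip top',rect(d,(.52,.62,.38,.46),.066,.08))
    print('loop',rect(d,(.52,.64,.38,.46),.037,.08))
    print('holder top',rect(d,(.50,.62,.36,.47),.029,.037))
    print('bar',rect(d,(.52,.585,.2,.26),.070,.083))
    print('base',rect(d,(.5,.75,.15,.3),.006,.014))
    print('posts+arbor',rect(d,(.5,.75,.15,.3),.05,.1))
    W=cloud(d)
E
```

```text
arbor hole [0.5581 0.2305 0.076 ] [0.5601 0.2291 0.076 ]
[0.5708 0.2438 0.076 ]
[0.5317 0.2369 0.076 ]
[0.5353 0.2159 0.076 ]
[0.5723 0.2228 0.076 ]
t
grip top (95, array([0.5555, 0.4247, 0.0699]), ((568.1322631835938, 427.95562744140625), (47.05792999267578, 16.30778694152832), 13.30032730102539))
loop (337, array([0.5656, 0.4263, 0.0524]), ((563.0615844726562, 423.2547912597656), (60.18606948852539, 50.59053039550781), 3.4577856063842773))
holder top (710, array([0.5501, 0.4232, 0.0333]), ((560.892578125, 424.41070556640625), (60.63322067260742, 61.54948043823242), 89.21060180664062))
bar (378, array([0.56  , 0.2322, 0.0753]), ((559.9827270507812, 233.56137084960938), (52.07235336303711, 27.240367889404297), 5.087629795074463))
base (2126, array([0.651 , 0.2408, 0.0094]), ((625.0494384765625, 223.03182983398438), (145.90499877929688, 249.6768341064453), 89.9690933227539))
posts+arbor (1964, array([0.6348, 0.2459, 0.0722]), ((636.4685668945312, 245.14869689941406), (207.05809020996094, 44.107215881347656), 10.059306144714355))
s
grip top (61, array([0.5561, 0.4214, 0.0697]), ((570.623779296875, 426.23663330078125), (46.68658447265625, 16.721250534057617), 14.244802474975586))
loop (374, array([0.5669, 0.4224, 0.0519]), ((570.6793823242188, 424.6905822753906), (50.07365036010742, 35.51216125488281), 23.12711524963379))
holder top (406, array([0.5522, 0.4154, 0.0328]), ((564.3603515625, 422.5827331542969), (64.22919464111328, 63.53507614135742), 89.24161529541016))
bar (360, array([0.5601, 0.2287, 0.0743]), ((560.6519775390625, 230.40003967285156), (49.12195587158203, 26.999929428100586), 4.489877700805664))
base (2296, array([0.6537, 0.2275, 0.009 ]), ((625.3549194335938, 221.3062744140625), (141.57672119140625, 249.2724609375), 89.92529296875))
posts+arbor (2297, array([0.6357, 0.2369, 0.0698]), ((640.93359375, 243.3245849609375), (211.79421997070312, 46.640865325927734), 10.091452598571777))
```

```bash
cat >> h.py <<'E'
def boxpts(x0,x1,y0,y1,z0,z1): 
    return np.array([(x,y,z) for x in(x0,x1) for y in(y0,y1) for z in(z0,z1)],float)/1000
EDG=[(i,j) for i in range(8) for j in range(i+1,8) if bin(i^j).count('1')==1]
def xf(P,x,y,z,yaw):
    c,s=np.cos(yaw),np.sin(yaw);return P@np.array([[c,-s,0],[s,c,0],[0,0,1]]).T+[x,y,z]
def overlay(d,items,box,s,fn):
    u0,u1,v0,v1=box
    im=cv2.resize(np.ascontiguousarray(d['img'][v0:v1,u0:u1,::-1]),None,fx=s,fy=s,interpolation=cv2.INTER_CUBIC)
    for P,edges,col in items:
        q=(px(d,P)-[u0,v0]+.5)*s-.5
        for i,j in edges: cv2.line(im,tuple(int(t) for t in q[i]),tuple(int(t) for t in q[j]),col,1,cv2.LINE_AA)
    cv2.imwrite(fn,im)
def pinmodel(x,y,z,yaw,bail=0.):
    R=[(0,255,0),(255,0,0),(0,0,255)]
    it=[(xf(boxpts(-7,7,-8,8,12,38),x,y,z,yaw),EDG,R[0]),(xf(boxpts(-8,10,-10,10,0,12),x,y,z,yaw),EDG,R[1])]
    c,s=np.cos(bail),np.sin(bail)
    def hp(p): p=np.array(p,float); return np.c_[8+p[:,0]*c+p[:,2]*s,p[:,1],6-p[:,0]*s+p[:,2]*c]/1000
    H=hp([(0,15.5,0),(29.5,15.5,0),(29.5,-15.5,0),(0,-15.5,0),(29.5,7,0),(29.5,7,28),(29.5,-7,28),(29.5,-7,0)])
    it.append((xf(H,x,y,z,yaw),[(0,1),(1,2),(2,3),(4,5),(5,6),(6,7)],R[2]))
    it.append((xf(np.array([[0,0,0],[0,0,-.028],[-.0035,0,-.028],[.0035,0,-.028],[0,-.0035,-.028],[0,.0035,-.028]]),x,y,z,yaw),[(0,1),(2,3),(4,5)],(0,255,255)))
    return it
def arbmodel(x,y,yaw,fl=0.):
    it=[(xf(boxpts(-13+fl,24+fl,-10,10,56,76),x,y,0,yaw),[e for e in EDG],(0,255,0))]
    t=np.linspace(0,2*np.pi,25);it.append((xf(np.c_[4.5*np.cos(t)+fl,4.5*np.sin(t),76+0*t]/1000,x,y,0,yaw),[(i,i+1) for i in range(24)],(0,0,255)))
    return it
E
python3 - <<'E'
from h import *
a=load('top0');b=load('side0')
it=pinmodel(.5545,.421,.034,np.radians(13.7))+arbmodel(.5595,.2298,np.radians(190.2))
it.append((xf(boxpts(-22,22,-30,30,0,34),.5545,.421,0,np.radians(0)),EDG,(200,0,200)))
overlay(a,it,(235,395,155,225),5,'pics/o_t.png')
overlay(b,it,(325,405,185,300),6,'pics/o_s.png')
E
```

```text
(no output)
```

View pics/o_t.png

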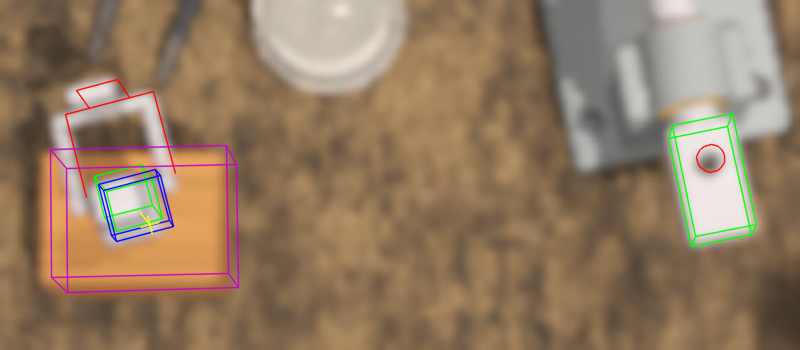

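View pics/o_s.png

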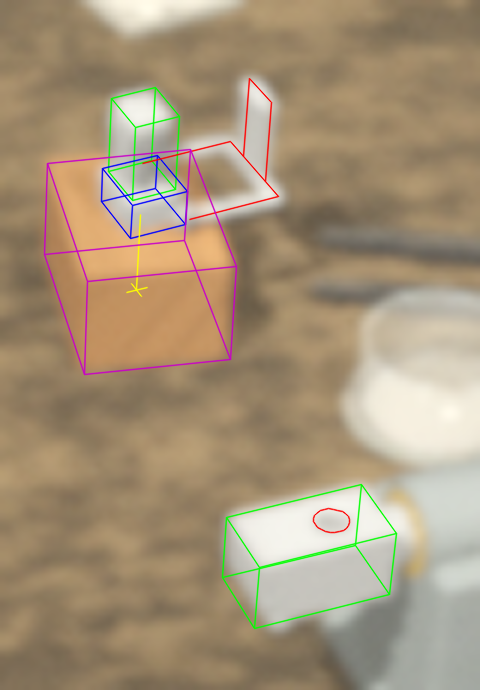

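```bash
cat >> h.py <<'E'
from scipy.spatial.transform import Rotation as Ro
def go(p,yaw):
    s=status.observe();R=Ro.from_euler('xyz',s['tool_rot']);T=Ro.from_euler('xyz',[np.pi,0,yaw])
    print('t',round(s['time'],2),'pos',s['tool_pos'].round(4),'rot',s['tool_rot'].round(4),'F',s['contact_force'].round(2),'M',s['torque'].round(3),'op',round(s['opening'],4),'q6',s['qpos'][5].round(3))
    print('shift',R.inv().apply(np.array(p)-s['tool_pos']).round(4),'turn',(R.inv()*T).as_rotvec().round(4))
E
python3 -c "
from h import *
go([.555,.4225,.16],np.radians(193.7))"
```

```text
t 0.1 pos [0.122  0.5103 0.2261] rot [-3.1403e+00 -2.0000e-04  2.9069e+00] F [-0.89 -0.12 -0.13] M [-0.013  0.028  0.028] op 0.092 q6 -0.146
shift [-0.4416  0.0154  0.066 ] turn [-0.0012 -0.0005 -0.4738]
```

jog_arm --series '[[0, [-0.04, 0.002, 0.0], [0, 0, -0.1]], [0, [-0.08, 0.003, 0.0], [0, 0, -0.2]], [0, [-0.12, 0.004, 0.0], [0, 0, -0.3]], [0, [-0.16, 0.006, 0.0], [0, 0, -0.4]], [0, [-0.2, 0.008, 0.0], [-0.001, 0, -0.474]], [0, [-0.24, 0.01, 0.0], [-0.001, 0, -0.474]], [0, [-0.28, 0.011, 0.01], [-0.001, 0, -0.474]], [0, [-0.32, 0.012, 0.02], [-0.001, 0, -0.474]], [0, [-0.36, 0.013, 0.035], [-0.001, 0, -0.474]], [0, [-0.4, 0.014, 0.05], [-0.001, 0, -0.474]], [0, [-0.43, 0.015, 0.06], [-0.001, 0, -0.474]], [0, [-0.4416, 0.0154, 0.066], [-0.001, 0, -0.474]]]' --squeeze 10

```text
time: 1.1
tool_pos: [0.5587, 0.4201, 0.1575]
tool_rot: [-3.141, -0.002, -2.906]
contact_force: [-0.6, 0.4, -0.2]
opening: 0.0459
```

Run:
```python
from h import *
go([.555,.4225,.0485],np.radians(193.7))
snap('side','s1');snap('top','t1')
go([.555,.4225,.0485],np.radians(193.7))
```

```text
t 1.1 pos [0.5587 0.4201 0.1575] rot [-3.1407e+00 -1.9000e-03 -2.9060e+00] F [-0.61  0.45 -0.25] M [-0.027  0.003  0.053] op 0.0459 q6 -1.271
shift [0.0029 0.0033 0.109 ] turn [-0.0009 -0.0019 -0.0035]
t 1.2 pos [0.5562 0.4211 0.1578] rot [-3.1413 -0.0036 -2.9053] F [-0.65 -0.84  1.1 ] M [-0.024  0.022 -0.024] op 0.0456 q6 -1.269
shift [0.0005 0.0016 0.1093] turn [-0.0003 -0.0036 -0.0028]
```

View pics/s1.png

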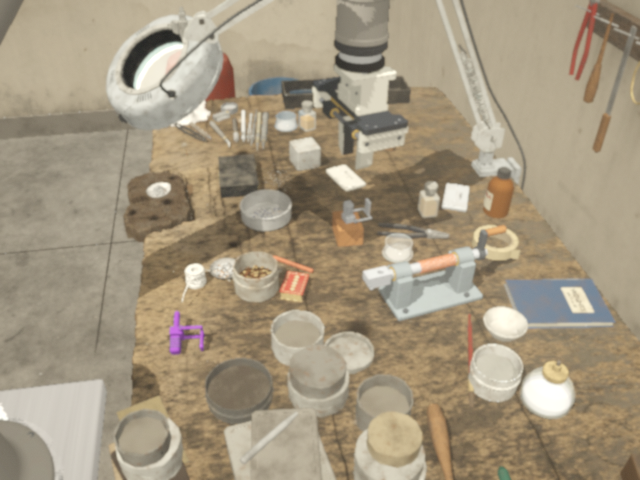

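```bash
cat >> h.py <<'E'
def fingers(p,rot,op):
    R=Ro.from_euler('xyz',rot);it=[]
    o=op*500
    for b in(boxpts(-9.5,9.5,o,o+19,-40,0),boxpts(-9.5,9.5,-o-19,-o,-40,0)): it.append((R.apply(b)+p,EDG,(0,255,0)))
    return it
E
python3 - <<'E'
from h import *
b=load('s1');a=load('t1')
it=fingers([.5565,.421,.1578],[-3.141,-.0036,-2.9055],.0456)
overlay(b,it,(305,425,75,185),6,'pics/o1.png')
overlay(a,it,(200,330,120,240),5,'pics/o2.png')
E
```

```text
(no output)
```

View pics/o1.png

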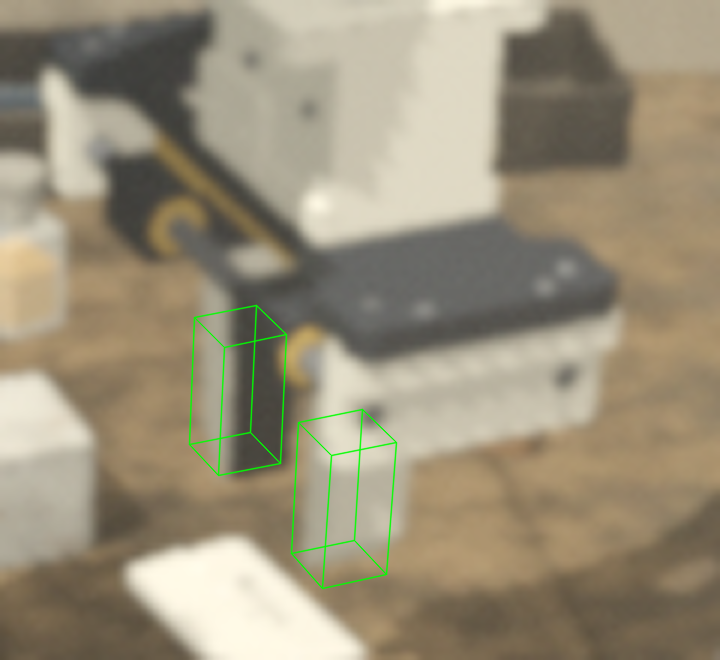

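View pics/o2.png

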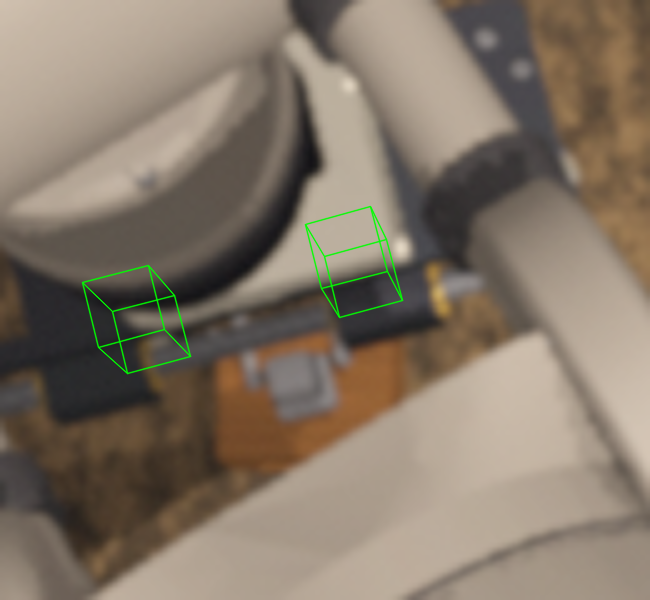

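jog_arm --series '[[0, [0.0005, 0.0016, 0.03], [0, -0.003, -0.003]], [0, [0.0005, 0.0016, 0.06], [0, -0.003, -0.003]], [0, [0.0005, 0.0016, 0.085], [0, -0.003, -0.003]], [0, [0.0005, 0.0016, 0.1], [0, -0.003, -0.003]], [0, [0.0005, 0.0016, 0.108], [0, -0.003, -0.003]], [0, [0.0005, 0.0016, 0.108], [0, -0.003, -0.003]], [0, [0.0005, 0.0016, 0.108], [0, -0.003, -0.003]], [0, [0.0005, 0.0016, 0.108], [0, -0.003, -0.003]]]'

```text
time: 1.87
tool_pos: [0.5548, 0.4254, 0.0549]
tool_rot: [3.14, 0.006, -2.899]
contact_force: [0.7, -0.1, 0.2]
opening: 0.0461
```

Run:
```python
from h import *
d=snap('side','s2')
go([.555,.4222,.0485],np.radians(193.7))
s=status.observe()
it=fingers(s['tool_pos'],s['tool_rot'],s['opening'])+pinmodel(.555,.4222,.034,np.radians(13.7))
overlay(d,it,(310,410,150,250),6,'pics/o3.png')
```

```text
t 1.92 pos [0.5549 0.4253 0.0549] rot [ 3.1395  0.0063 -2.8989] F [0.1  0.78 0.89] M [0.011 0.016 0.014] op 0.0458 q6 -1.269
shift [ 0.0007 -0.003   0.0064] turn [0.0021 0.0063 0.0035]
```

View pics/o3.png

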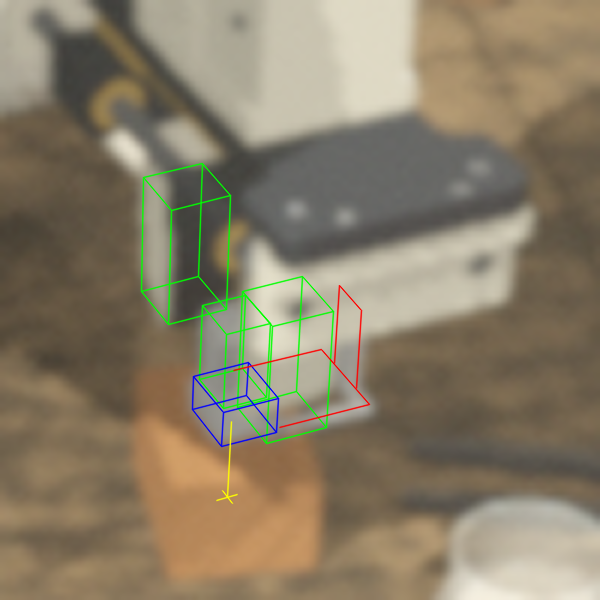

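jog_arm --series '[[0, [0.0005, -0.003, 0.003], [0.002, 0.006, 0.0035]], [0, [0.0005, -0.003, 0.006], [0.002, 0.006, 0.0035]], [0, [0.0005, -0.003, 0.006], [0.002, 0.006, 0.0035]], [0, [0.0005, -0.003, 0.006], [0.002, 0.006, 0.0035]], [0, [0.0005, -0.003, 0.006], [0.002, 0.006, 0.0035]]]'

```text
time: 2.33
tool_pos: [0.5546, 0.4213, 0.0467]
tool_rot: [-3.141, -0.003, -2.903]
contact_force: [-0.3, -0.5, -0.2]
opening: 0.0461
```

Run:
```python
from h import *
go([.555,.4222,.0485],np.radians(193.7))
```

```text
t 2.33 pos [0.5546 0.4213 0.0467] rot [-3.1406e+00 -2.8000e-03 -2.9030e+00] F [-0.29 -0.52 -0.23] M [0.014 0.028 0.004] op 0.0461 q6 -1.27
shift [-0.0006  0.0008 -0.0018] turn [-0.001  -0.0028 -0.0006]
```

jog_arm --series '[[0, [0, 0.0008, -0.0018], [0, 0, 0]], [0, [0, 0.0008, -0.0018], [0, 0, 0]], [-0.3, [0, 0.0008, -0.0018], [0, 0, 0]], [-0.5, [0, 0.0008, -0.0018], [0, 0, 0]], [-0.56, [0, 0.0008, -0.0018], [0, 0, 0]], [-0.6, [0, 0.0008, -0.0018], [0, 0, 0]], [-0.6, [0, 0.0008, -0.0018], [0, 0, 0]], [-0.6, [0, 0.0008, -0.0018], [0, 0, 0]]]' --squeeze 5

```text
time: 3.0
tool_pos: [0.5543, 0.4223, 0.0485]
tool_rot: [-3.141, -0.003, -2.903]
contact_force: [-0.4, 0.6, 0.2]
opening: 0.0186
```

Run:
```python
from h import *
go([.555,.4222,.0485],np.radians(193.7))
```

```text
t 3.0 pos [0.5543 0.4223 0.0485] rot [-3.1408e+00 -2.7000e-03 -2.9029e+00] F [-0.41  0.58  0.17] M [ 0.097 -0.008 -0.016] op 0.0186 q6 -1.268
shift [-0.0006 -0.0002  0.    ] turn [-0.0008 -0.0027 -0.0004]
```

Opening 18.6, block 16. Close further, fine-tuning tilt.

jog_arm --series '[[-0.7, [0, 0, 0], [-0.001, -0.0027, 0]], [-0.8, [0, 0, 0], [-0.001, -0.0027, 0]], [-1, [0, 0, 0], [-0.001, -0.0027, 0]], [-1, [0, 0, 0], [-0.001, -0.0027, 0]], [-1, [0, 0, 0], [-0.001, -0.0027, 0]]]' --squeeze 5

```text
time: 3.42
tool_pos: [0.5543, 0.4224, 0.0485]
tool_rot: [3.141, 0.0, -2.903]
contact_force: [-0.5, 2.6, -0.4]
opening: 0.0164
```

Run:
```python
from h import *
go([.555,.4222,.0485],np.radians(193.7))
```

```text
t 3.42 pos [0.5543 0.4224 0.0485] rot [ 3.1412e+00  1.0000e-04 -2.9029e+00] F [-0.46  2.6  -0.4 ] M [0.494 0.04  0.   ] op 0.0164 q6 -1.269
shift [-0.0006 -0.0004  0.    ] turn [ 0.0004  0.0001 -0.0004]
```

jog_arm --series '[[-1, [0, 0.0006, 0], [0, 0, 0]], [-1, [0, 0.0012, 0], [0, 0, 0]], [-1, [0, 0.0012, 0], [0, 0, 0]], [-1, [0, 0.0012, 0], [0, 0, 0]], [-1, [0, 0.0012, 0], [0, 0, 0]]]' --squeeze 12

```text
time: 3.83
tool_pos: [0.5541, 0.423, 0.0485]
tool_rot: [-3.141, -0.0, -2.903]
contact_force: [0.2, -0.2, 0.5]
opening: 0.0157
```

Run:
```python
from h import *
go([.555,.4222,.0485],np.radians(193.7))
```

```text
t 3.83 pos [0.5541 0.423  0.0485] rot [-3.1412e+00 -3.0000e-04 -2.9030e+00] F [ 0.15 -0.25  0.46] M [-0.051  0.053  0.043] op 0.0157 q6 -1.267
shift [-0.0006 -0.001  -0.    ] turn [-0.0004 -0.0003 -0.0005]
```

jog_arm --series '[[-1, [0, 0, 0], [0, 0, 0]], [-1, [0, 0, 0], [0, 0, 0]], [-1, [0, 0, -0.005], [0, 0, 0]], [-1, [0, 0, -0.015], [0, 0, 0]], [-1, [0, 0, -0.03], [0, 0, 0]], [-1, [0, 0, -0.05], [0, 0, 0]], [-1, [0, 0, -0.07], [0, 0, 0]], [-1, [0, 0, -0.09], [0, 0, 0]], [-1, [0, 0, -0.1], [0, 0, 0]], [-1, [0, 0, -0.105], [0, 0, 0]], [-1, [0, 0, -0.105], [0, 0, 0]], [-1, [0, 0, -0.105], [0, 0, 0]]]' --squeeze 30

```text
time: 4.83
tool_pos: [0.5538, 0.4231, 0.1528]
tool_rot: [-3.141, -0.001, -2.903]
contact_force: [-0.4, 0.6, -0.5]
opening: 0.0157
```

Run:
```python
from h import *
d=snap('side','s3')
go([.559,.23,.15],np.radians(10.2))
s=status.observe();p=s['tool_pos']
it=fingers(p,s['tool_rot'],s['opening'])+pinmodel(p[0],p[1],p[2]-.0145,np.radians(13.7))
overlay(d,it,(310,410,90,190),6,'pics/o4.png')
```

```text
t 4.88 pos [0.5536 0.423  0.1522] rot [-3.1410e+00 -2.2000e-03 -2.9029e+00] F [ 0.26  0.15 -0.29] M [ 0.023 -0.011 -0.01 ] op 0.0159 q6 -1.267
shift [ 0.0403 -0.1888  0.0024] turn [ 3.3000e-03 -1.1000e-03 -3.0809e+00]
```

View pics/o4.png

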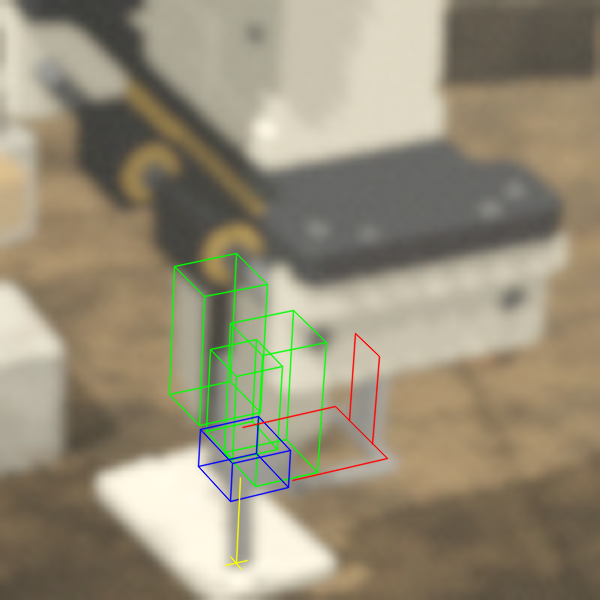

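jog_arm --series '[[-1, [0.001, -0.008, 0], [0, 0, 0.12]], [-1, [0.004, -0.02, 0], [0, 0, 0.24]], [-1, [0.008, -0.04, 0], [0, 0, 0.36]], [-1, [0.012, -0.06, 0], [0, 0, 0.48]], [-1, [0.016, -0.08, 0], [0, 0, 0.6]], [-1, [0.02, -0.1, 0], [0, 0, 0.72]], [-1, [0.024, -0.12, 0], [0, 0, 0.84]], [-1, [0.028, -0.14, 0], [0, 0, 0.96]], [-1, [0.032, -0.155, 0], [0, 0, 1.08]], [-1, [0.036, -0.17, 0], [0, 0, 1.2]], [-1, [0.038, -0.18, 0], [0, 0, 1.32]], [-1, [0.0403, -0.1888, 0], [0, 0, 1.44]]]'

```text
time: 5.88
tool_pos: [0.559, 0.2291, 0.1521]
tool_rot: [-3.139, -0.0, 1.934]
contact_force: [0.2, 0.0, -1.1]
opening: 0.0159
```

jog_arm --series '[[-1, [0, 0, 0], [0, 0, 0.12]], [-1, [0, 0, 0], [0, 0, 0.24]], [-1, [0, 0, 0], [0, 0, 0.36]], [-1, [0, 0, 0], [0, 0, 0.48]], [-1, [0, 0, 0], [0, 0, 0.6]], [-1, [0, 0, 0], [0, 0, 0.72]], [-1, [0, 0, 0], [0, 0, 0.84]], [-1, [0, 0, 0], [0, 0, 0.96]], [-1, [0, 0, 0], [0, 0, 1.08]], [-1, [0, 0, 0], [0, 0, 1.2]], [-1, [0, 0, 0], [0, 0, 1.32]], [-1, [0, 0, 0], [0, 0, 1.4]]]'

```text
time: 6.88
tool_pos: [0.5589, 0.2302, 0.1521]
tool_rot: [-3.141, 0.003, 0.534]
contact_force: [0.0, 0.2, -1.3]
opening: 0.0156
```

Run:
```python
from h import *
go([.559,.23,.15],np.radians(10.2))
```

```text
t 6.88 pos [0.5589 0.2302 0.1521] rot [-3.1409e+00  2.5000e-03  5.3420e-01] F [ 0.    0.19 -1.27] M [-0.115  0.144 -0.008] op 0.0156 q6 1.3
shift [-0.      0.0002  0.0021] turn [-3.000e-04  2.600e-03  3.562e-01]
```

jog_arm --series '[[-1, [0, 0, 0], [0, 0.0015, 0.12]], [-1, [0, 0, 0.005], [0, 0.0025, 0.24]], [-1, [0, 0, 0.012], [0, 0.0025, 0.33]], [-1, [0, 0, 0.018], [0, 0.0025, 0.356]], [-1, [0, 0, 0.02], [0, 0.0025, 0.356]], [-1, [0, 0, 0.02], [0, 0.0025, 0.356]], [-1, [0, 0, 0.02], [0, 0.0025, 0.356]], [-1, [0, 0, 0.02], [0, 0.0025, 0.356]], [-1, [0, 0, 0.02], [0, 0.0025, 0.356]]]'

```text
time: 7.63
tool_pos: [0.5598, 0.2304, 0.1338]
tool_rot: [-3.141, -0.003, 0.185]
contact_force: [0.1, 0.4, -0.3]
opening: 0.0157
```

Run:
```python
from h import *
d=snap('side','s4');s=status.observe();e=snap('top','t4')
go([.559,.23,.1325],np.radians(10.2))
p=s['tool_pos']
it=fingers(p,s['tool_rot'],s['opening'])+pinmodel(p[0],p[1],p[2]-.0145,np.radians(190.2))
it0=arbmodel(.5595,.2298,np.radians(190.2))
overlay(d,[],(340,440,195,295),6,'pics/o5a.png')
overlay(d,it+it0,(340,440,195,295),6,'pics/o5.png')
overlay(e,it+it0,(320,440,130,230),6,'pics/o6.png')
```

```text
t 7.73 pos [0.5597 0.2304 0.1338] rot [-3.1411e+00 -2.9000e-03  1.8460e-01] F [-0.77  0.04 -0.84] M [-0.073  0.173  0.043] op 0.0156 q6 1.65
shift [-0.0008  0.0003  0.0013] turn [-0.0005 -0.0029  0.0066]
```

View pics/o5.png

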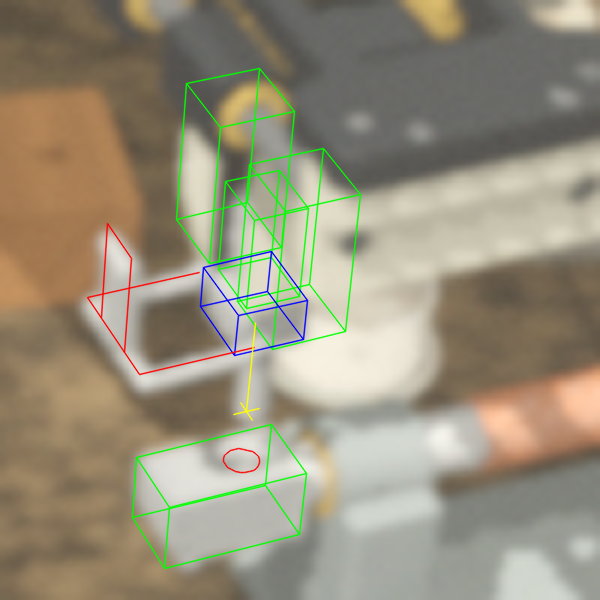

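View pics/o5a.png

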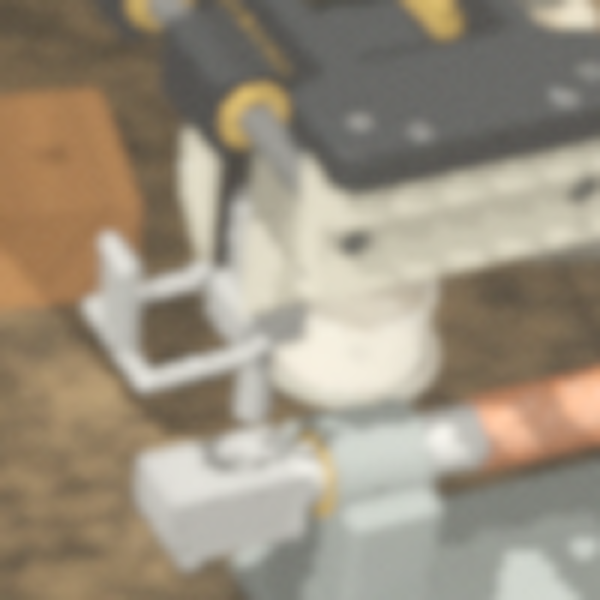

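View pics/o6.png

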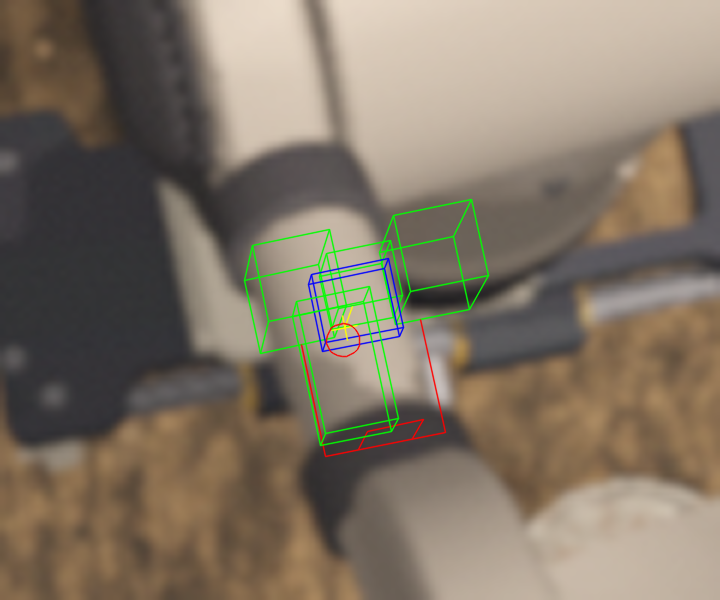

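Run:
```python
from h import *
d=load('s4');b=load('side0');a=load('top0')
overlay(b,pinmodel(.5545,.423,.034,np.radians(13.7)),(335,385,190,240),12,'pics/o7.png')
overlay(a,pinmodel(.5545,.423,.034,np.radians(13.7)),(240,290,165,215),12,'pics/o8.png')
```

```text
(no output)
```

View pics/o7.png

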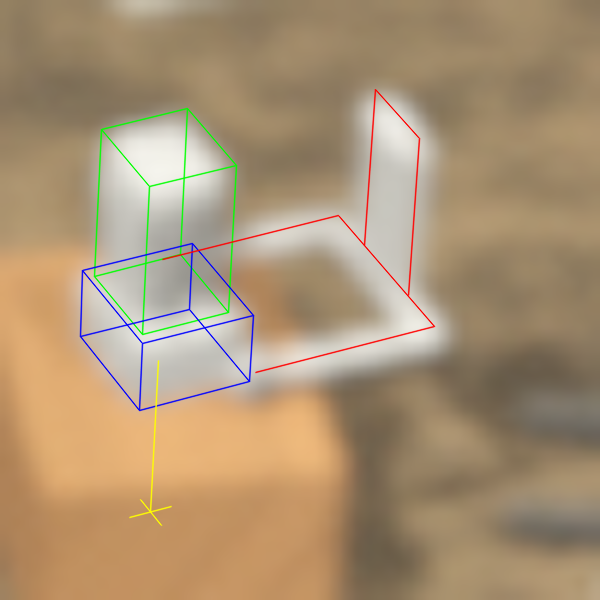

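View pics/o8.png

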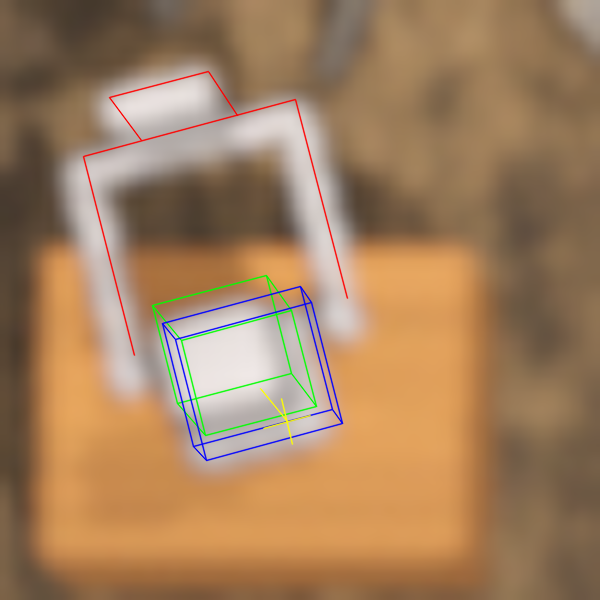

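Run:
```python
from h import *
b=load('side0');a=load('top0')
overlay(b,[],(365,405,250,290),14,'pics/h_s.png')
overlay(a,[],(357,397,165,205),14,'pics/h_t.png')
x,y=cv2.imread('pics/h_s.png'),cv2.imread('pics/h_t.png');cv2.imwrite('pics/h.png',np.hstack([x,y])[:, :800*2][::1,::1])
cv2.imwrite('pics/h.png',cv2.resize(np.hstack([x,y]),None,fx=.7,fy=.7))
```

```text
(no output)
```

View pics/h.png

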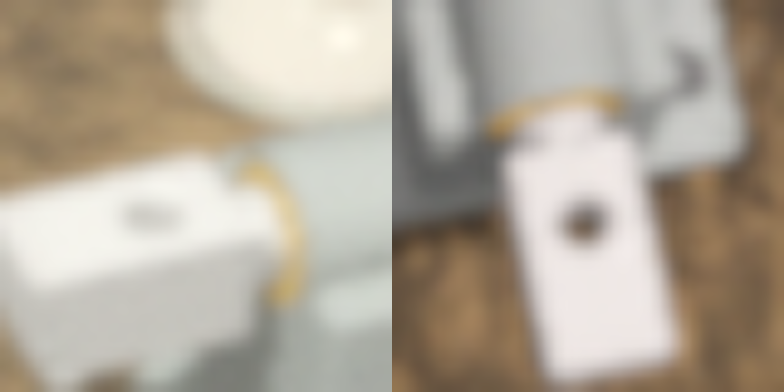

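Run:
```python
from h import *
b=load('side0');a=load('top0')
print(ray(a,(376.1,187.15),.076),ray(a,(376.1+.83,187.15-1),.076))
print(ray(b,(380.1,271.5),.076),ray(b,(380.1-.45,271.5-1.0),.076))
```

```text
[0.5581136  0.23091354 0.076     ] [0.55971788 0.22952439 0.076     ]
[0.55977803 0.2294337  0.076     ] [0.55969668 0.23176535 0.076     ]
```

jog_arm --series '[[-1, [0, 0, 0.004], [-0.0005, -0.003, 0.0066]], [-1, [0, 0, 0.008], [-0.0005, -0.003, 0.0066]], [-1, [0, 0, 0.011], [-0.0005, -0.003, 0.0066]], [-1, [0, 0, 0.012], [-0.0005, -0.003, 0.0066]], [-1, [0, 0, 0.012], [-0.0005, -0.003, 0.0066]], [-1, [0, 0, 0.012], [-0.0005, -0.003, 0.0066]], [-1, [0, 0, 0.012], [-0.0005, -0.003, 0.0066]]]'

```text
time: 8.32
tool_pos: [0.5597, 0.2304, 0.1216]
tool_rot: [3.142, 0.0, 0.178]
contact_force: [-0.8, -0.3, -1.3]
opening: 0.0157
```

Run:
```python
from h import *
d=snap('side','s5');s=status.observe()
go([.5597,.2305,.1185],np.radians(10.2))
p=s['tool_pos']
it=fingers(p,s['tool_rot'],s['opening'])[:0]+pinmodel(p[0],p[1],p[2]-.0145,np.radians(190.2))
overlay(d,[],(345,405,225,285),10,'pics/o9.png')
```

```text
t 8.37 pos [0.5597 0.2304 0.1217] rot [-3.1416e+00  2.0000e-04  1.7770e-01] F [ 0.2   0.32 -0.87] M [-0.132  0.187 -0.012] op 0.0156 q6 1.657
shift [-0.     -0.0001  0.0032] turn [-0.      0.0002 -0.0004]
```

View pics/o9.png

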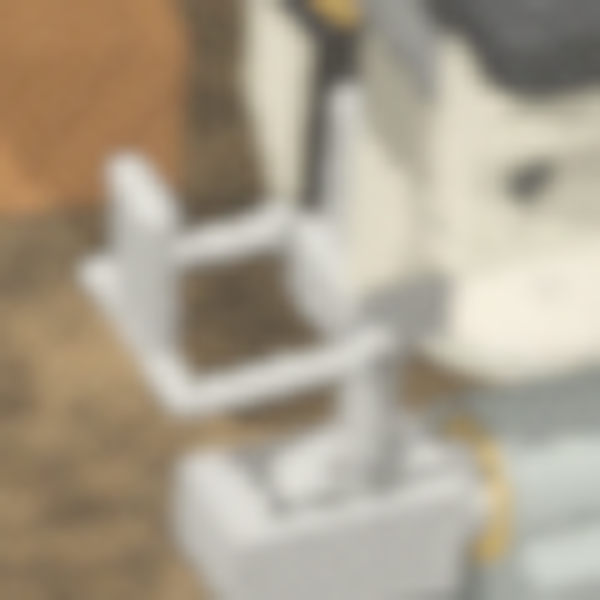

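jog_arm --series '[[-1, [0, 0, 0.0007], [0, 0, 0]], [-1, [0, 0, 0.0014], [0, 0, 0]], [-1, [0, 0, 0.0021], [0, 0, 0]], [-1, [0, 0, 0.0026], [0, 0, 0]], [-1, [0, 0, 0.003], [0, 0, 0]], [-1, [0, 0, 0.0033], [0, 0, 0]], [-1, [0, 0, 0.0033], [0, 0, 0]]]'

```text
time: 8.95
tool_pos: [0.5596, 0.2304, 0.1183]
tool_rot: [3.142, 0.001, 0.178]
contact_force: [0.0, -0.3, -0.7]
opening: 0.0157
```

Run:
```python
from h import *
go([.5597,.2305,.1185],np.radians(10.2))
```

```text
t 8.95 pos [0.5596 0.2304 0.1183] rot [3.1416e+00 5.0000e-04 1.7770e-01] F [ 0.01 -0.31 -0.66] M [-0.053  0.216  0.015] op 0.0157 q6 1.657
shift [ 0.0001 -0.0001 -0.0002] turn [ 0.      0.0005 -0.0003]
```

jog_arm --series '[[-1, [0, 0, 0.0004], [0, 0, 0]], [-1, [0, 0, 0.0008], [0, 0, 0]], [-1, [0, 0, 0.0012], [0, 0, 0]], [-1, [0, 0, 0.0012], [0, 0, 0]]]'

```text
time: 9.28
tool_pos: [0.5595, 0.2306, 0.1169]
tool_rot: [-3.141, 0.001, 0.178]
contact_force: [-0.2, 0.5, -0.7]
opening: 0.0155
```

Run:
```python
from h import *
go([.5597,.2305,.1185],np.radians(10.2))
```

```text
t 9.28 pos [0.5595 0.2306 0.1169] rot [-3.1413e+00  7.0000e-04  1.7770e-01] F [-0.24  0.53 -0.67] M [0.19  0.186 0.031] op 0.0155 q6 1.657
shift [ 0.0002  0.0001 -0.0016] turn [-0.0003  0.0007 -0.0004]
```

jog_arm --series '[[-1, [0, 0, 0.0004], [0, 0, 0]], [-1, [0, 0, 0.0008], [0, 0, 0]], [-1, [0, 0, 0.0012], [0, 0, 0]], [-1, [0, 0, 0.0012], [0, 0, 0]]]'

```text
time: 9.62
tool_pos: [0.5595, 0.2305, 0.1157]
tool_rot: [-3.141, 0.001, 0.178]
contact_force: [-0.4, 2.3, -0.5]
opening: 0.0156
```

Run:
```python
from h import *
go([.5597,.2305,.1185],np.radians(10.2))
```

```text
t 9.62 pos [0.5595 0.2305 0.1157] rot [-3.1413e+00  7.0000e-04  1.7770e-01] F [-0.37  2.3  -0.53] M [0.327 0.263 0.019] op 0.0156 q6 1.657
shift [ 0.0001  0.     -0.0028] turn [-0.0002  0.0007 -0.0003]
```

jog_arm --series '[[-1, [0, -0.0003, 0], [0, 0, 0]], [-1, [0, -0.0006, 0], [0, 0, 0]], [-1, [0, -0.0006, 0.0], [0, 0, 0]], [-1, [0, -0.0006, 0.0004], [0, 0, 0]], [-1, [0, -0.0006, 0.0008], [0, 0, 0]], [-1, [0, -0.0006, 0.0008], [0, 0, 0]]]'

```text
time: 10.12
tool_pos: [0.5595, 0.2308, 0.1149]
tool_rot: [3.141, 0.001, 0.178]
contact_force: [-0.8, 0.5, -0.8]
opening: 0.0157
```

Run:
```python
from h import *
go([.5597,.2305,.1185],np.radians(10.2))
```

```text
t 10.12 pos [0.5595 0.2308 0.1149] rot [3.1413e+00 7.0000e-04 1.7760e-01] F [-0.8   0.52 -0.85] M [-0.001  0.098 -0.001] op 0.0157 q6 1.658
shift [ 0.0001  0.0003 -0.0036] turn [ 0.0002  0.0007 -0.0004]
```

jog_arm --series '[[-1, [0, -0.0001, 0.001], [0, 0, 0]], [-1, [0, -0.0001, 0.002], [0, 0, 0]], [-1, [0, -0.0001, 0.003], [0, 0, 0]], [-1, [0, -0.0001, 0.004], [0, 0, 0]], [-1, [0, -0.0001, 0.005], [0, 0, 0]], [-1, [0, -0.0001, 0.006], [0, 0, 0]], [-1, [0, -0.0001, 0.006], [0, 0, 0]]]'

```text
time: 10.7
tool_pos: [0.5593, 0.231, 0.1087]
tool_rot: [3.142, 0.001, 0.178]
contact_force: [-0.8, -0.0, -0.5]
opening: 0.016
```

Run:
```python
from h import *
go([.5597,.2305,.1185],np.radians(10.2))
```

```text
t 10.7 pos [0.5593 0.231  0.1087] rot [3.1415e+00 1.1000e-03 1.7770e-01] F [-0.79 -0.03 -0.45] M [-0.023  0.149  0.022] op 0.016 q6 1.658
shift [ 0.0003  0.0006 -0.0098] turn [ 0.0001  0.0011 -0.0003]
```

jog_arm --series '[[-1, [0, 0, 0.001], [0, 0.001, 0]], [-1, [0, 0, 0.002], [0, 0.001, 0]], [-1, [0, 0, 0.003], [0, 0.001, 0]], [-1, [0, 0, 0.004], [0, 0.001, 0]], [-1, [0, 0, 0.005], [0, 0.001, 0]], [-1, [0, 0, 0.006], [0, 0.001, 0]], [-1, [0, 0, 0.007], [0, 0.001, 0]], [-1, [0, 0, 0.008], [0, 0.001, 0]], [-1, [0, 0, 0.009], [0, 0.001, 0]], [-1, [0, 0, 0.009], [0, 0.001, 0]]]'

```text
time: 11.53
tool_pos: [0.5594, 0.231, 0.0998]
tool_rot: [3.142, -0.0, 0.178]
contact_force: [-0.4, -0.5, -2.1]
opening: 0.0157
```

Run:
```python
from h import *
go([.5597,.2305,.1185],np.radians(10.2))
```

```text
t 11.53 pos [0.5594 0.231  0.0998] rot [ 3.1415 -0.      0.1777] F [-0.41 -0.53 -2.09] M [-0.081  0.185  0.059] op 0.0157 q6 1.658
shift [ 0.0002  0.0006 -0.0187] turn [ 0.0001 -0.     -0.0003]
```

jog_arm --series '[[-1, [0, 0, 0.001], [0, 0, 0]], [-1, [0, 0, 0.002], [0, 0, 0]], [-1, [0, 0, 0.003], [0, 0, 0]], [-1, [0, 0, 0.004], [0, 0, 0]], [-1, [0, 0, 0.005], [0, 0, 0]], [-1, [0, 0, 0.006], [0, 0, 0]], [-1, [0, 0, 0.007], [0, 0, 0]], [-1, [0, 0, 0.0078], [0, 0, 0]], [-1, [0, 0, 0.0078], [0, 0, 0]], [-1, [0, 0, 0.0078], [0, 0, 0]]]'

```text
time: 12.37
tool_pos: [0.5594, 0.2311, 0.0922]
tool_rot: [3.142, -0.0, 0.178]
contact_force: [-0.8, 0.3, -0.5]
opening: 0.0157
```

Run:
```python
from h import *
go([.5597,.2305,.0905],np.radians(10.2))
```

```text
t 12.37 pos [0.5594 0.2311 0.0922] rot [ 3.1416e+00 -3.0000e-04  1.7770e-01] F [-0.81  0.28 -0.52] M [-0.065  0.135 -0.051] op 0.0157 q6 1.658
shift [0.0002 0.0006 0.0017] turn [ 0.     -0.0003 -0.0003]
```

Now the last bit gently to contact.

jog_arm --series '[[-1, [0, 0, 0.0004], [0, 0, 0]], [-1, [0, 0, 0.0008], [0, 0, 0]], [-1, [0, 0, 0.0012], [0, 0, 0]], [-1, [0, 0, 0.0015], [0, 0, 0]], [-1, [0, 0, 0.0015], [0, 0, 0]]]'

```text
time: 12.78
tool_pos: [0.5594, 0.231, 0.0907]
tool_rot: [3.142, -0.0, 0.178]
contact_force: [-0.5, -1.0, -0.0]
opening: 0.0162
```

Run:
```python
from h import *
go([.5597,.2305,.0905],np.radians(10.2))
```

```text
t 12.78 pos [0.5594 0.231  0.0907] rot [ 3.1415e+00 -3.0000e-04  1.7760e-01] F [-0.52 -1.01 -0.02] M [-0.066  0.241  0.   ] op 0.0162 q6 1.658
shift [0.0002 0.0006 0.0002] turn [ 0.     -0.0003 -0.0004]
```

jog_arm --series '[[-1, [0, 0, 0.0003], [0, 0, 0]], [-1, [0, 0, 0.0006], [0, 0, 0]], [-1, [0, 0, 0.0006], [0, 0, 0]]]'

```text
time: 13.03
tool_pos: [0.5595, 0.2311, 0.0905]
tool_rot: [3.142, -0.001, 0.178]
contact_force: [-0.4, 0.2, 1.4]
opening: 0.0158
```

Run:
```python
from h import *
go([.5597,.2305,.0905],np.radians(10.2))
```

```text
t 13.03 pos [0.5595 0.2311 0.0905] rot [ 3.1416e+00 -7.0000e-04  1.7770e-01] F [-0.39  0.19  1.41] M [-0.14   0.301 -0.007] op 0.0158 q6 1.658
shift [ 0.      0.0006 -0.    ] turn [ 0.     -0.0007 -0.0003]
```

jog_arm --series '[[-1, [0, 0, 0.0003], [0, 0, 0]], [-1, [0, 0, 0.0005], [0, 0, 0]], [-1, [0, 0, 0.0005], [0, 0, 0]]]'

```text
time: 13.28
tool_pos: [0.5596, 0.2311, 0.0904]
tool_rot: [3.142, -0.001, 0.178]
contact_force: [-1.6, -1.5, 5.5]
opening: 0.0158
```

Run:
```python
from h import *
d=snap('side','s6')
go([.5597,.2305,.0905],np.radians(10.2))
overlay(d,[],(335,415,220,300),8,'pics/o10.png')
```

```text
t 13.33 pos [0.5596 0.2311 0.0904] rot [-3.1416e+00 -1.1000e-03  1.7770e-01] F [-2.31 -0.15  4.98] M [-0.199  0.586  0.016] op 0.0159 q6 1.658
shift [-0.      0.0006 -0.0001] turn [-0.     -0.0011 -0.0003]
```

View pics/o10.png

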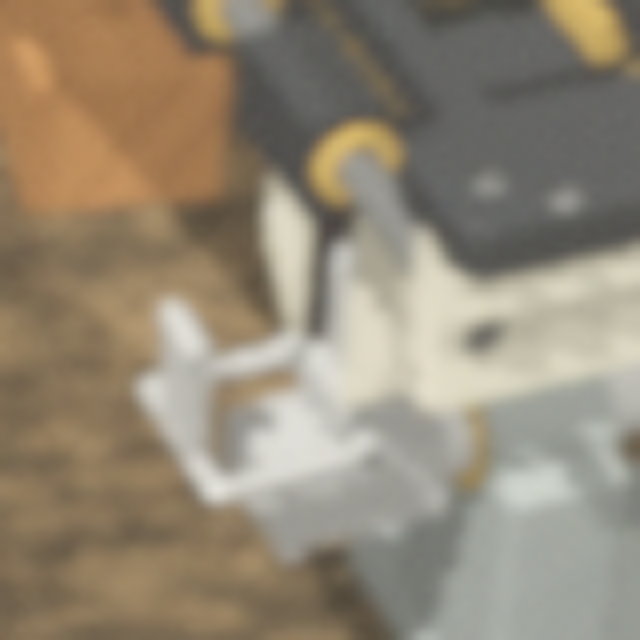

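jog_arm --series '[[-1, [0, 0, -0.0004], [0, 0, 0]], [-1, [0, 0, -0.0005], [0, 0, 0]], [-0.6, [0, 0, -0.0005], [0, 0, 0]], [-0.4, [0, 0, -0.0005], [0, 0, 0]], [-0.2, [0, 0, -0.0005], [0, 0, 0]], [-0.2, [0, 0, -0.0005], [0, 0, 0]], [-0.2, [0, 0, -0.0005], [0, 0, 0]]]'

```text
time: 13.92
tool_pos: [0.5595, 0.2311, 0.09]
tool_rot: [3.142, -0.0, 0.178]
contact_force: [0.4, -0.2, -0.2]
opening: 0.0354
```

jog_arm --series '[[-0.2, [0, 0, -0.005], [0, 0, 0]], [-0.2, [0, 0, -0.015], [0, 0, 0]], [-0.2, [0, 0, -0.03], [0, 0, 0]], [-0.2, [0, 0, -0.045], [0, 0, 0]], [-0.2, [0, 0, -0.055], [0, 0, 0]], [-0.4, [0, 0, -0.055], [0, 0, 0]], [-1, [0, 0, -0.055], [0, 0, 0]], [-1, [0, 0, -0.055], [0, 0, 0]], [-1, [0, 0, -0.055], [0, 0, 0]]]'

```text
time: 14.67
tool_pos: [0.5589, 0.2309, 0.1442]
tool_rot: [3.141, 0.001, 0.178]
contact_force: [0.1, -0.8, -0.3]
opening: 0.0148
```

Run:
```python
from h import *
d=snap('side','s7')
w=np.array([-np.cos(np.radians(10.2)),-np.sin(np.radians(10.2))])
h=np.array([.5593,.2310])
go(list(h+.044*w)+[.1445],np.radians(10.2))
overlay(d,pinmodel(.5593,.231,.076,np.radians(190.2)),(335,415,220,300),8,'pics/o11.png')
```

```text
t 14.72 pos [0.559  0.2309 0.1442] rot [3.1414e+00 1.3000e-03 1.7770e-01] F [-0.22 -0.43 -0.65] M [-0.108  0.187 -0.002] op 0.011 q6 1.658
shift [-0.0437 -0.     -0.0002] turn [ 0.0002  0.0013 -0.0003]
```

View pics/o11.png

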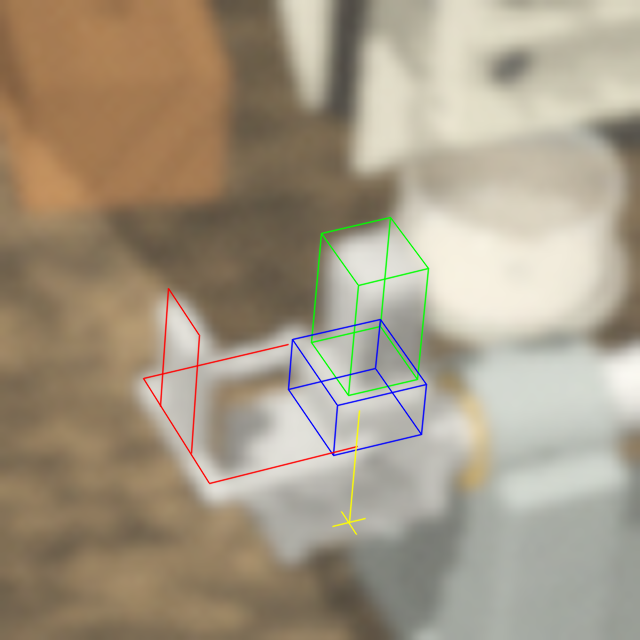

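jog_arm --series '[[-1, [-0.015, 0, 0], [0, 0.001, 0]], [-1, [-0.03, 0, 0], [0, 0.001, 0]], [-1, [-0.04, 0, 0], [0, 0.001, 0]], [-1, [-0.0427, 0, 0.005], [0, 0.001, 0]], [-1, [-0.0427, 0, 0.015], [0, 0.001, 0]], [-1, [-0.0427, 0, 0.024], [0, 0.001, 0]], [-1, [-0.0427, 0, 0.027], [0, 0.001, 0]], [-1, [-0.0427, 0, 0.028], [0, 0.001, 0]], [-1, [-0.0427, 0, 0.028], [0, 0.001, 0]], [-1, [-0.0427, 0, 0.028], [0, 0.001, 0]]]'

```text
time: 15.55
tool_pos: [0.5178, 0.2236, 0.117]
tool_rot: [3.142, -0.001, 0.178]
contact_force: [0.2, 0.1, 0.3]
opening: 0.0003
```

Run:
```python
from h import *
d=snap('side','s8')
w=np.array([-np.cos(np.radians(10.2)),-np.sin(np.radians(10.2))])
h=np.array([.5593,.2310])
s=status.observe();print((s['tool_pos'][:2]-h)@w)
go(list(h+.043*w)+[.054],np.radians(10.2))
overlay(d,fingers(s['tool_pos'],s['tool_rot'],s['opening']),(335,415,220,300),8,'pics/o12.png')
```

```text
0.0421124782613958
t 15.6 pos [0.5178 0.2236 0.1172] rot [-3.1416e+00 -1.9000e-03  1.7760e-01] F [0.12 0.25 0.16] M [-0.072  0.148 -0.016] op 0.0006 q6 1.665
shift [-0.001   0.      0.0632] turn [-0.     -0.0019 -0.0004]
```

View pics/o12.png

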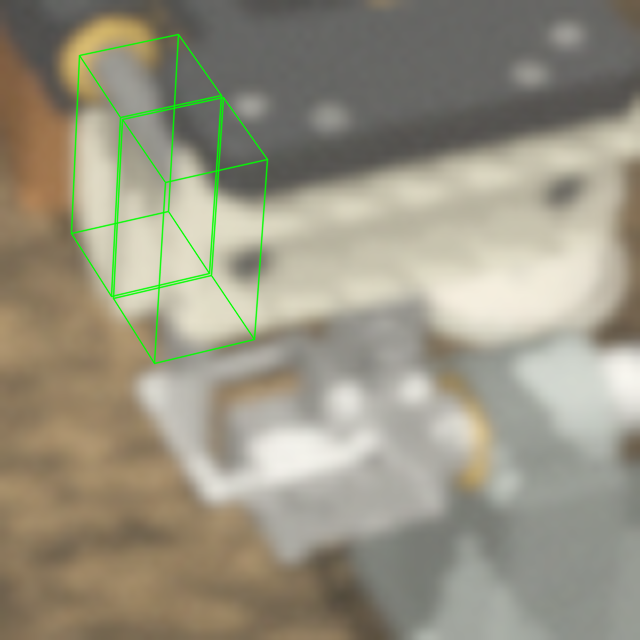

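jog_arm --series '[[-1, [-0.001, 0, 0.002], [0, -0.001, 0]], [-1, [-0.001, 0, 0.004], [0, -0.001, 0]], [-1, [-0.001, 0, 0.006], [0, -0.001, 0]], [-1, [-0.001, 0, 0.008], [0, -0.001, 0]], [-1, [-0.001, 0, 0.01], [0, -0.001, 0]], [-1, [-0.001, 0, 0.012], [0, -0.001, 0]], [-1, [-0.001, 0, 0.014], [0, -0.001, 0]], [-1, [-0.001, 0, 0.016], [0, -0.001, 0]], [-1, [-0.001, 0, 0.018], [0, -0.001, 0]], [-1, [-0.001, 0, 0.02], [0, -0.001, 0]]]'

```text
time: 16.43
tool_pos: [0.5165, 0.2233, 0.0969]
tool_rot: [3.142, -0.0, 0.178]
contact_force: [-0.2, 0.0, 0.0]
opening: 0.0003
```

Run:
```python
from h import *
d=snap('side','s9')
w=np.array([-np.cos(np.radians(10.2)),-np.sin(np.radians(10.2))])
h=np.array([.5593,.2310])
s=status.observe();print((s['tool_pos'][:2]-h)@w)
go(list(h+.043*w)+[.054],np.radians(10.2))
overlay(d,[],(335,415,220,300),8,'pics/o13.png')
```

```text
0.043691949662506696
t 16.48 pos [0.5163 0.2233 0.0965] rot [3.1415e+00 2.0000e-04 1.7770e-01] F [-0.23  0.6   0.34] M [-0.066  0.221  0.016] op 0.0003 q6 1.665
shift [ 0.0007 -0.      0.0425] turn [ 0.0001  0.0002 -0.0004]
```

View pics/o13.png

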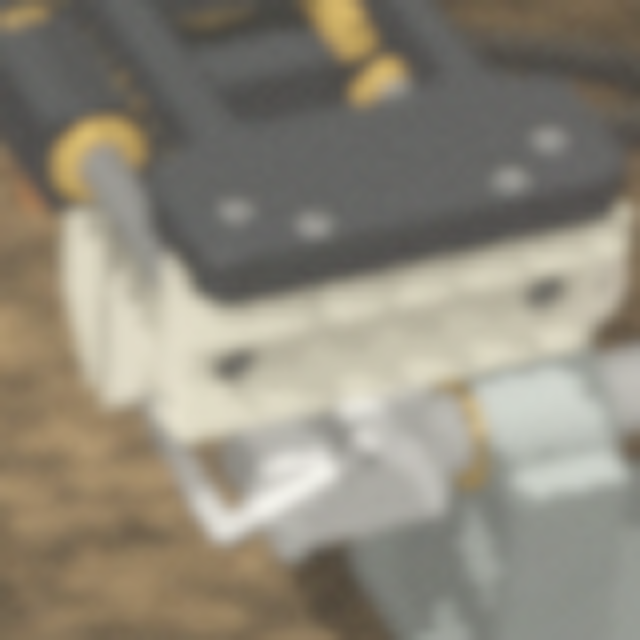

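jog_arm --series '[[-1, [0, 0, 0.002], [0, 0, 0]], [-1, [0, 0, 0.004], [0, 0, 0]], [-1, [0, 0, 0.006], [0, 0, 0]], [-1, [0, 0, 0.008], [0, 0, 0]], [-1, [0, 0, 0.01], [0, 0, 0]], [-1, [0, 0, 0.012], [0, 0, 0]], [-1, [0, 0, 0.014], [0, 0, 0]], [-1, [0, 0, 0.015], [0, 0, 0]]]'

```text
time: 17.15
tool_pos: [0.5164, 0.2233, 0.0818]
tool_rot: [3.142, -0.0, 0.178]
contact_force: [-0.5, 0.2, 0.5]
opening: 0.0002
```

Run:
```python
from h import *
w=np.array([-np.cos(np.radians(10.2)),-np.sin(np.radians(10.2))])
h=np.array([.5593,.2310])
s=status.observe();print((s['tool_pos'][:2]-h)@w)
go(list(h+.043*w)+[.054],np.radians(10.2))
```

```text
0.043542546847957234
t 17.15 pos [0.5164 0.2233 0.0818] rot [ 3.1415e+00 -2.0000e-04  1.7770e-01] F [-0.49  0.18  0.51] M [-0.103  0.15  -0.002] op 0.0002 q6 1.665
shift [0.0005 0.     0.0278] turn [ 0.0001 -0.0002 -0.0004]
```

jog_arm --series '[[-1, [0, 0, 0.0015], [0, 0, 0]], [-1, [0, 0, 0.003], [0, 0, 0]], [-1, [0, 0, 0.0045], [0, 0, 0]], [-1, [0, 0, 0.006], [0, 0, 0]], [-1, [0, 0, 0.0075], [0, 0, 0]], [-1, [0, 0, 0.009], [0, 0, 0]], [-1, [0, 0, 0.01], [0, 0, 0]]]'

```text
time: 17.73
tool_pos: [0.5165, 0.2233, 0.0719]
tool_rot: [3.142, -0.0, 0.178]
contact_force: [-0.1, 0.6, 1.1]
opening: 0.0001
```

Run:
```python
from h import *
w=np.array([-np.cos(np.radians(10.2)),-np.sin(np.radians(10.2))])
h=np.array([.5593,.2310])
s=status.observe();print((s['tool_pos'][:2]-h)@w)
go(list(h+.043*w)+[.054],np.radians(10.2))
d=snap('side','s10')
overlay(d,[],(335,415,220,300),8,'pics/o14.png')
```

```text
0.043474053399718375
t 17.73 pos [0.5165 0.2233 0.0719] rot [ 3.1415e+00 -4.0000e-04  1.7780e-01] F [-0.1   0.63  1.09] M [-0.062  0.151 -0.032] op 0.0001 q6 1.665
shift [0.0005 0.     0.0179] turn [ 0.0001 -0.0004 -0.0003]
```

View pics/o14.png

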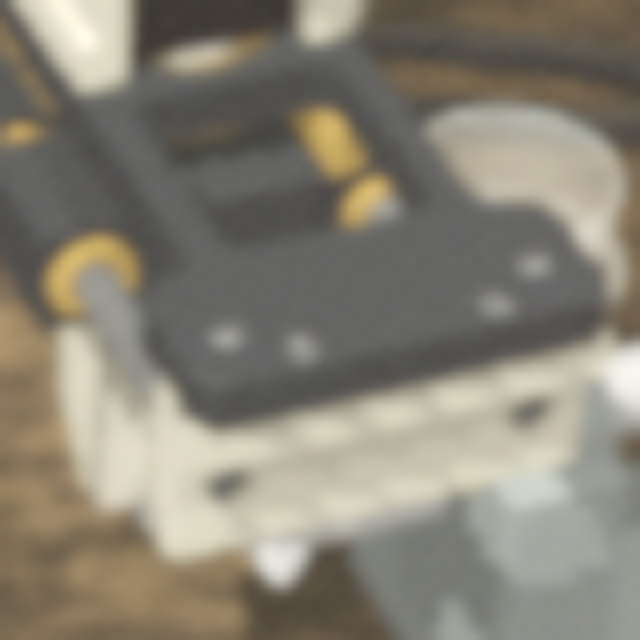

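jog_arm --series '[[-1, [0, 0, 0.0012], [0, 0, 0]], [-1, [0, 0, 0.0024], [0, 0, 0]], [-1, [0, 0, 0.0036], [0, 0, 0]], [-1, [0, 0, 0.0048], [0, 0, 0]]]'

```text
time: 18.12
tool_pos: [0.5164, 0.2233, 0.0673]
tool_rot: [3.142, -0.0, 0.178]
contact_force: [-0.8, 1.1, 3.3]
opening: 0.0006
```

jog_arm --series '[[-1, [0, 0, 0.001], [0, 0, 0]], [-1, [0, 0, 0.002], [0, 0, 0]], [-1, [0, 0, 0.003], [0, 0, 0]]]'

```text
time: 18.37
tool_pos: [0.5167, 0.2234, 0.0646]
tool_rot: [-3.142, -0.001, 0.178]
contact_force: [-1.5, -0.0, 6.5]
opening: 0.0003
```

jog_arm --series '[[-1, [0, 0, 0.001], [0, 0, 0]], [-1, [0, 0, 0.002], [0, 0, 0]], [-1, [0, 0, 0.003], [0, 0, 0]]]'

```text
time: 18.62
tool_pos: [0.5175, 0.2236, 0.0619]
tool_rot: [-3.141, -0.003, 0.178]
contact_force: [1.9, -0.7, 3.6]
opening: 0.0003
```

jog_arm --series '[[-1, [0, 0, 0.001], [0, 0, 0]], [-1, [0, 0, 0.002], [0, 0, 0]], [-1, [0, 0, 0.003], [0, 0, 0]]]'

```text
time: 18.87
tool_pos: [0.5174, 0.2235, 0.0586]
tool_rot: [-3.141, -0.002, 0.178]
contact_force: [1.9, 0.0, 3.2]
opening: 0.0004
```

jog_arm --series '[[-1, [0.0005, 0, 0.001], [0, 0, 0]], [-1, [0.001, 0, 0.002], [0, 0, 0]], [-1, [0.001, 0, 0.002], [0, 0, 0]]]'

```text
time: 19.12
tool_pos: [0.5175, 0.2235, 0.0561]
tool_rot: [3.142, -0.0, 0.178]
contact_force: [2.1, -0.0, 2.9]
opening: 0.0004
```

Run:
```python
from h import *
w=np.array([-np.cos(np.radians(10.2)),-np.sin(np.radians(10.2))])
h=np.array([.5593,.2310])
s=status.observe();print((s['tool_pos'][:2]-h)@w)
go(list(h+.043*w)+[.054],np.radians(10.2))
```

```text
0.04248129855900765
t 19.12 pos [0.5175 0.2235 0.0561] rot [ 3.1416e+00 -1.0000e-04  1.7770e-01] F [ 2.06 -0.03  2.88] M [-0.005 -0.266 -0.011] op 0.0004 q6 1.665
shift [-0.0005  0.      0.0021] turn [ 0.     -0.0001 -0.0003]
```

jog_arm --series '[[-1, [0, 0, 0.0005], [0, 0, 0]], [-1, [0, 0, 0.001], [0, 0, 0]], [-1, [0, 0, 0.001], [0, 0, 0]]]'

```text
time: 19.37
tool_pos: [0.5172, 0.2235, 0.0551]
tool_rot: [3.142, 0.0, 0.178]
contact_force: [2.5, 0.5, 3.2]
opening: 0.0003
```

Run:
```python
from h import *
w=np.array([-np.cos(np.radians(10.2)),-np.sin(np.radians(10.2))])
h=np.array([.5593,.2310])
s=status.observe();print((s['tool_pos'][:2]-h)@w)
go(list(h+.043*w)+[.054],np.radians(10.2))
```

```text
0.042749303556869775
t 19.37 pos [0.5172 0.2235 0.0551] rot [3.1415e+00 2.0000e-04 1.7770e-01] F [2.45 0.49 3.19] M [ 0.021 -0.18  -0.016] op 0.0003 q6 1.665
shift [-0.0003  0.      0.0011] turn [ 0.0001  0.0002 -0.0003]
```

jog_arm --series '[[-1, [0.0005, 0, 0.0005], [0, 0, 0]], [-1, [0.001, 0, 0.001], [0, 0, 0]], [-1, [0.001, 0, 0.001], [0, 0, 0]]]'

```text
time: 19.62
tool_pos: [0.5184, 0.2237, 0.0541]
tool_rot: [3.142, -0.0, 0.178]
contact_force: [1.8, 0.2, 1.6]
opening: 0.0005
```

jog_arm --series '[[-1, [0.0005, 0, 0.0005], [0, 0, 0]], [-1, [0.001, 0, 0.001], [0, 0, 0]], [-1, [0.001, 0, 0.001], [0, 0, 0]]]'

```text
time: 19.87
tool_pos: [0.5195, 0.2239, 0.0532]
tool_rot: [3.142, -0.0, 0.178]
contact_force: [1.8, 0.4, 2.2]
opening: 0.0005
```

jog_arm --series '[[-1, [0, 0, -0.003], [0, 0, 0]], [-1, [0, 0, -0.01], [0, 0, 0]], [-1, [-0.005, 0, -0.03], [0, 0, 0]], [-1, [-0.01, 0, -0.06], [0, 0, 0]], [-1, [-0.02, 0, -0.09], [0, 0, 0]], [-1, [-0.04, 0, -0.12], [0, 0, 0]], [-1, [-0.06, 0, -0.15], [0, 0, 0]], [-1, [-0.08, 0, -0.15], [0, 0, 0]], [-1, [-0.1, 0, -0.15], [0, 0, 0]], [-1, [-0.1, 0, -0.15], [0, 0, 0]]]'

```text
time: 20.7
tool_pos: [0.4173, 0.2057, 0.204]
tool_rot: [3.142, 0.002, 0.178]
contact_force: [0.0, 0.1, -0.9]
opening: 0.0003
```

Run:
```python
from h import *
d=snap('side','s11')
go([.4,.2,.2],np.radians(10.2))
m=pinmodel(.5597,.2297,.0755,np.radians(190.2),1.571)
overlay(d,[],(345,415,235,305),8,'pics/o15.png')
overlay(d,m,(345,415,235,305),8,'pics/o16.png')
```

```text
t 20.75 pos [0.4192 0.206  0.204 ] rot [3.1416e+00 2.0000e-04 1.7830e-01] F [0.63 0.39 0.27] M [-0.022  0.186  0.016] op 0.0005 q6 1.685
shift [-0.0199  0.0025  0.004 ] turn [0.     0.0002 0.0002]
```

View pics/o15.png

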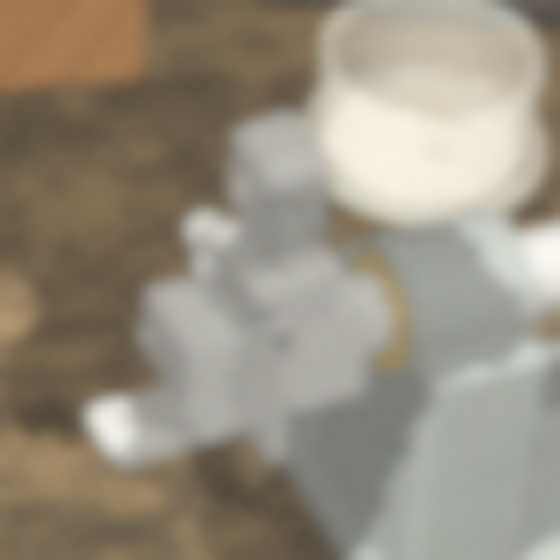

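View pics/o16.png

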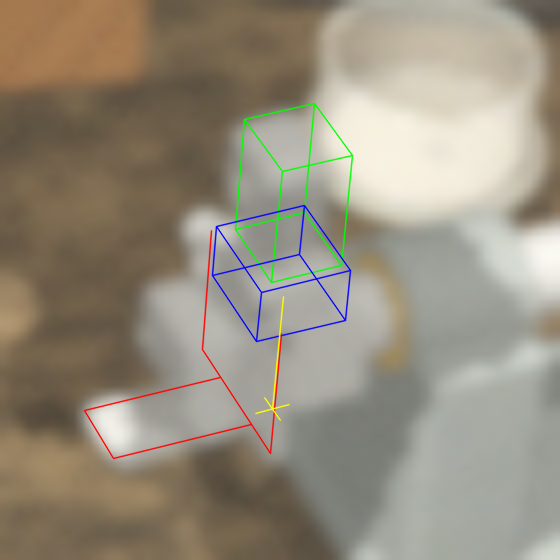

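```bash
python3 - <<'E'
from h import *
d=snap('side','s12');e=snap('top','t12')
g=d['img'].astype(float);d['img']=np.clip((g-60)*1.5,0,255).astype(np.uint8)
overlay(d,[],(350,400,240,300),12,'pics/o17.png')
overlay(e,[],(340,410,145,215),8,'pics/o18.png')
f=load('s7');overlay(f,[],(350,400,240,300),12,'pics/o19.png')
E
python3 -c "
import cv2,numpy as np
a=cv2.imread('pics/o17.png');b=cv2.imread('pics/o19.png')
cv2.imwrite('pics/o20.png',cv2.resize(np.hstack([a,b]),None,fx=.66,fy=.66))"
```

```text
(no output)
```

View pics/o20.png

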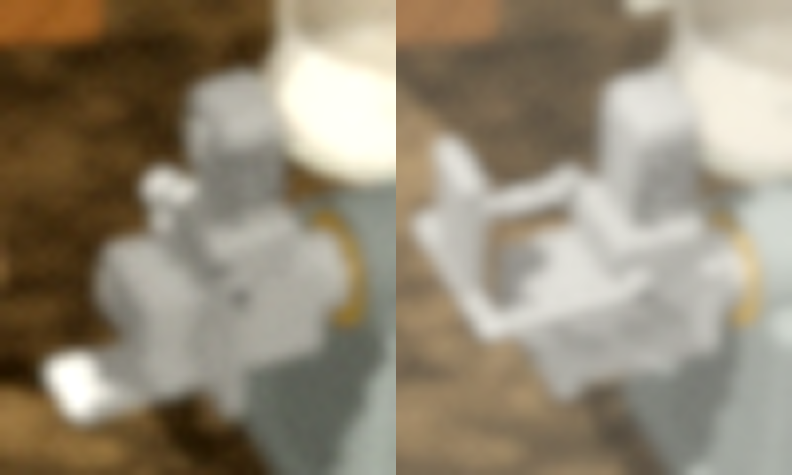

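View pics/o18.png

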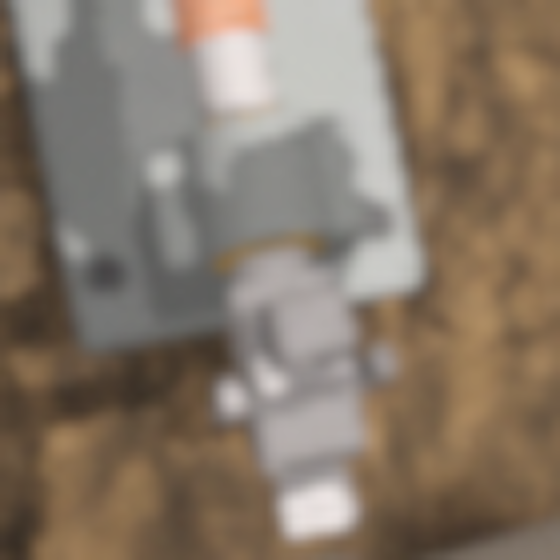

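Run:
```python
from h import *
d=load('s12');e=load('t12')
# biases: shift pics by measured camera bias: side(+.45,+1.0) top(-.83,+1.0)
P=(.5569,.2303,.076);y=np.radians(190.2)
def sh(d,du,dv):
    d=dict(d);K=d['camera_matrix'].copy();K[0,2]+=du;K[1,2]+=dv;d['camera_matrix']=K;return d
ims=[]
for bl in(1.571,1.35):
    m=pinmodel(*P,y,bl)+arbmodel(P[0],P[1],y)
    overlay(sh(d,.45,1.0),m,(345,405,240,300),7,'pics/x1.png');overlay(sh(e,-.83,1.0),m,(350,410,155,215),7,'pics/x2.png')
    ims.append(np.hstack([cv2.imread('pics/x1.png'),cv2.imread('pics/x2.png')])[:, :])
cv2.imwrite('pics/o21.png',cv2.resize(ims[0],None,fx=.95,fy=.95));cv2.imwrite('pics/o22.png',cv2.resize(ims[1],None,fx=.95,fy=.95))
```

```text
(no output)
```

View pics/o21.png

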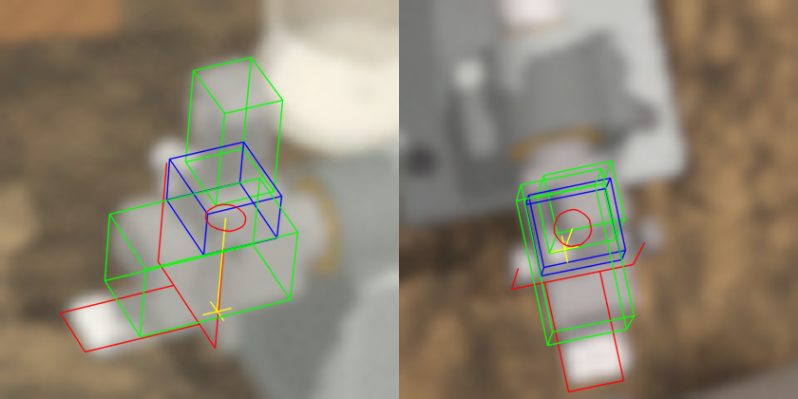

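View pics/o22.png

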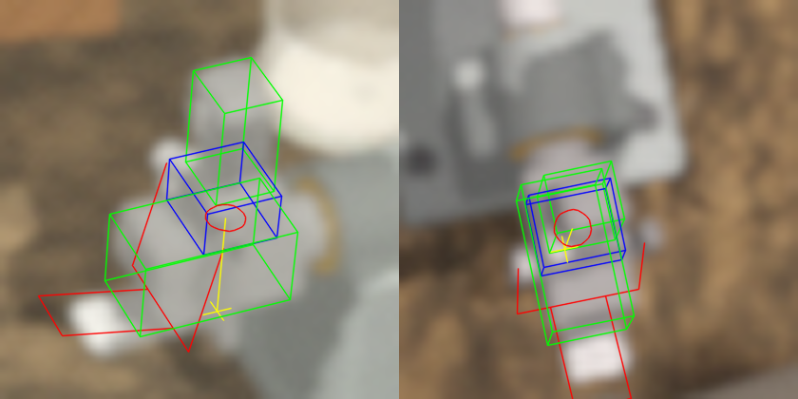

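Run:
```python
from h import *
for x,y in(('side0','s12'),('top0','t12')):
    a=cv2.cvtColor(load(x)['img'],6).astype(int);b=cv2.cvtColor(load(y)['img'],6).astype(int)
    m=(abs(a-b)>40).astype(np.uint8);cv2.imwrite(f'pics/diff_{x}.png',m*255)
n,l,st,c=cv2.connectedComponentsWithStats(m);print([tuple(s) for s in st if s[4]>15])
a=cv2.imread('pics/diff_side0.png');b=cv2.imread('pics/diff_top0.png');cv2.imwrite('pics/diff.png',cv2.resize(np.hstack([a,b]),None,fx=.6,fy=.6))
cv2.imwrite('pics/fin.png',load('s12')['img'][:,:,::-1])
```

```text
[(np.int32(0), np.int32(0), np.int32(640), np.int32(480), np.int32(274309)), (np.int32(228), np.int32(101), np.int32(9), np.int32(5), np.int32(36)), (np.int32(273), np.int32(102), np.int32(13), np.int32(22), np.int32(139)), (np.int32(368), np.int32(161), np.int32(18), np.int32(42), np.int32(523)), (np.int32(278), np.int32(163), np.int32(10), np.int32(9), np.int32(36)), (np.int32(310), np.int32(168), np.int32(13), np.int32(11), np.int32(69)), (np.int32(360), np.int32(168), np.int32(5), np.int32(12), np.int32(46)), (np.int32(245), np.int32(170), np.int32(34), np.int32(41), np.int32(817)), (np.int32(349), np.int32(180), np.int32(5), np.int32(9), np.int32(30)), (np.int32(507), np.int32(186), np.int32(30), np.int32(28), np.int32(435)), (np.int32(299), np.int32(197), np.int32(9), np.int32(6), np.int32(22)), (np.int32(410), np.int32(202), np.int32(120), np.int32(116), np.int32(7924)), (np.int32(375), np.int32(204), np.int32(10), np.int32(9), np.int32(72)), (np.int32(527), np.int32(205), np.int32(30), np.int32(63), np.int32(879)), (np.int32(414), np.int32(211), np.int32(9), np.int32(7), np.i
[... 2280 characters left out ...]
, np.int32(26), np.int32(663)), (np.int32(451), np.int32(387), np.int32(9), np.int32(13), np.int32(72)), (np.int32(587), np.int32(401), np.int32(39), np.int32(36), np.int32(1041)), (np.int32(457), np.int32(423), np.int32(18), np.int32(9), np.int32(74)), (np.int32(628), np.int32(423), np.int32(9), np.int32(16), np.int32(66)), (np.int32(519), np.int32(426), np.int32(27), np.int32(7), np.int32(104)), (np.int32(439), np.int32(434), np.int32(35), np.int32(46), np.int32(806)), (np.int32(512), np.int32(436), np.int32(118), np.int32(44), np.int32(4075)), (np.int32(628), np.int32(460), np.int32(4), np.int32(20), np.int32(56)), (np.int32(483), np.int32(465), np.int32(43), np.int32(15), np.int32(120))]
```

View pics/diff.png

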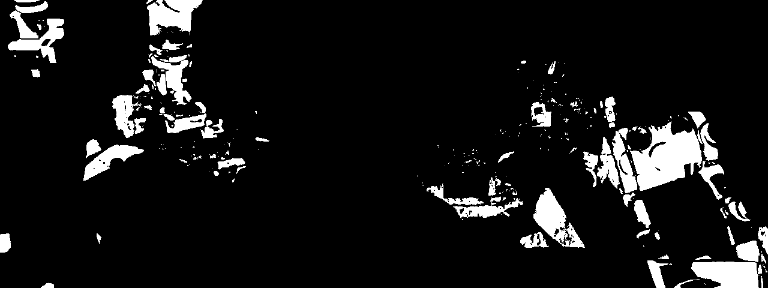

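View pics/fin.png

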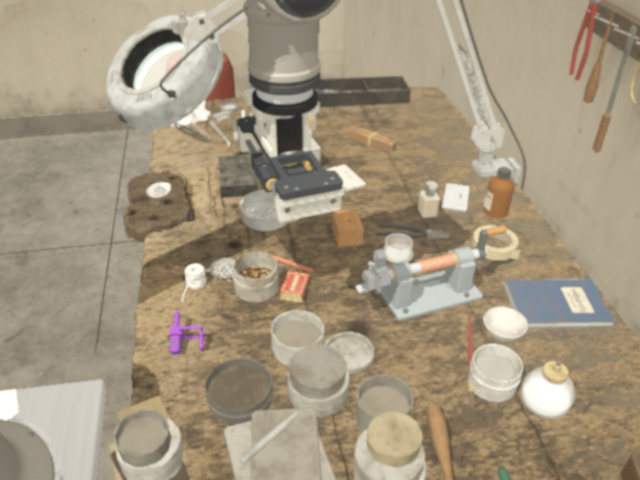

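Run:
```python
from h import *
for t in('s7','s12','t12'):
    W=cloud(load(t))
    m=(abs(W[...,0]-.558)<.015)&(abs(W[...,1]-.231)<.015)&(W[...,2]>.1)&(W[...,2]<.125)
    P=W[m];print(t,len(P),np.median(P,0),np.percentile(P[:,2],[50,80,95]))
    m=(abs(W[...,0]-.519)<.008)&(abs(W[...,1]-.224)<.015)&(W[...,2]>.03)&(W[...,2]<.09);print('tab',m.sum(),np.median(W[m],0) if m.any() else '')
s=status.observe();print(s['contact_force'],s['tool_pos'])
```

```text
s7 144 [0.56005639 0.22547993 0.10953921] [0.10953921 0.11245262 0.11369722]
tab 47 [0.52332524 0.22207678 0.08287883]
s12 136 [0.55601397 0.22397336 0.11069925] [0.11069925 0.11376324 0.11462521]
tab 8 [0.52605169 0.22496547 0.05212503]
t12 100 [0.55397674 0.23085717 0.1134717 ] [0.1134717  0.11494103 0.11574741]
tab 21 [0.52451099 0.22720862 0.05268151]
[-0.21993712  0.63392295  0.22851989] [0.42111764 0.20623467 0.20362152]
```

```bash
python3 -c "
from h import *
go([.557,.2306,.125],np.radians(10.2))"
```

```text
t 20.85 pos [0.4211 0.2062 0.2036] rot [-3.1416e+00 -8.0000e-04  1.7780e-01] F [-0.22  0.63  0.23] M [-0.087  0.168  0.027] op 0.0002 q6 1.685
shift [0.138  0.     0.0787] turn [-0.     -0.0008 -0.0003]
```

jog_arm --series '[[-1, [0.03, 0, 0], [0, 0, 0]], [-1, [0.06, 0, 0.01], [0, 0, 0]], [-1, [0.09, 0, 0.03], [0, 0, 0]], [-1, [0.115, 0, 0.05], [0, 0, 0]], [-1, [0.13, 0, 0.065], [0, 0, 0]], [-1, [0.138, 0, 0.075], [0, 0, 0]], [-1, [0.138, 0, 0.079], [0, 0, 0]], [-1, [0.138, 0, 0.079], [0, 0, 0]], [-1, [0.138, 0, 0.079], [0, 0, 0]], [-1, [0.138, 0, 0.079], [0, 0, 0]]]'

```text
time: 21.68
tool_pos: [0.5566, 0.2307, 0.1256]
tool_rot: [-3.141, -0.002, 0.178]
contact_force: [0.5, -0.5, 0.5]
opening: 0.0003
```

```bash
python3 -c "
from h import *
go([.557,.2306,.116],np.radians(10.2))"
```

```text
t 21.68 pos [0.5566 0.2307 0.1256] rot [-3.1414e+00 -1.8000e-03  1.7800e-01] F [ 0.47 -0.49  0.49] M [-0.066  0.14  -0.021] op 0.0003 q6 1.659
shift [0.0003 0.0002 0.0096] turn [-0.0002 -0.0018 -0.0001]
```

jog_arm --series '[[-1, [0, 0, 0.003], [0, -0.002, 0]], [-1, [0, 0, 0.006], [0, -0.002, 0]], [-1, [0, 0, 0.008], [0, -0.002, 0]], [-1, [0, 0, 0.0095], [0, -0.002, 0]], [-1, [0, 0, 0.0095], [0, -0.002, 0]], [-1, [0, 0, 0.0095], [0, -0.002, 0]]]'

```text
time: 22.18
tool_pos: [0.5571, 0.2307, 0.1152]
tool_rot: [-3.142, 0.001, 0.178]
contact_force: [1.9, 0.1, 2.2]
opening: 0.0008
```

jog_arm --series '[[-1, [0, 0, 0.0004], [0, 0, 0]], [-1, [0, 0, 0.0008], [0, 0, 0]], [-1, [0, 0, 0.0008], [0, 0, 0]]]'

```text
time: 22.43
tool_pos: [0.5577, 0.2308, 0.1148]
tool_rot: [-3.141, -0.001, 0.178]
contact_force: [0.4, 0.0, 4.1]
opening: 0.0003
```

jog_arm --series '[[-1, [0, 0, 0.0004], [0, 0, 0]], [-1, [0, 0, 0.0008], [0, 0, 0]], [-1, [0, 0, 0.0008], [0, 0, 0]]]'

```text
time: 22.68
tool_pos: [0.5582, 0.2309, 0.1146]
tool_rot: [-3.141, -0.002, 0.178]
contact_force: [2.2, 0.3, 6.6]
opening: 0.0002
```

jog_arm --series '[[-1, [0, 0, 0.0004], [0, 0, 0]], [-1, [0, 0, 0.0008], [0, 0, 0]], [-1, [0, 0, 0.0008], [0, 0, 0]]]'

```text
time: 22.93
tool_pos: [0.5587, 0.231, 0.1144]
tool_rot: [-3.141, -0.004, 0.178]
contact_force: [2.8, 1.2, 8.3]
opening: 0.0006
```

jog_arm --series '[[-1, [0, 0, 0.0004], [0, 0, 0]], [-1, [0, 0, 0.0008], [0, 0, 0]], [-1, [0, 0, 0.0008], [0, 0, 0]]]'

```text
time: 23.18
tool_pos: [0.5592, 0.2311, 0.1142]
tool_rot: [-3.141, -0.005, 0.178]
contact_force: [2.4, 0.4, 13.0]
opening: 0.0002
```

jog_arm --series '[[-1, [0, 0, -0.002], [0, 0, 0]], [-1, [0, 0, -0.005], [0, 0, 0]], [-1, [0, 0, -0.02], [0, 0, 0]], [-1, [-0.02, 0, -0.05], [0, 0, 0]], [-1, [-0.05, 0, -0.08], [0, 0, 0]], [-1, [-0.08, 0, -0.09], [0, 0, 0]], [-1, [-0.11, 0, -0.09], [0, 0, 0]], [-1, [-0.138, 0, -0.09], [0, 0, 0]], [-1, [-0.138, 0, -0.09], [0, 0, 0]]]'

```text
time: 23.93
tool_pos: [0.4157, 0.2053, 0.2015]
tool_rot: [3.141, 0.007, 0.179]
contact_force: [0.3, 1.1, -0.9]
opening: 0.0006
```

Run:
```python
from h import *
d=snap('side','s13');e=snap('top','t13')
for t in('s7','s12','s13','t12','t13'):
    W=cloud(load(t))
    m=(abs(W[...,0]-.558)<.015)&(abs(W[...,1]-.231)<.015)&(W[...,2]>.1)&(W[...,2]<.125)
    P=W[m];print(t,len(P),np.percentile(P[:,2],[50,80,95]))
f=dict(load('s12'))
ims=[]
for q in(load('s7'),f,d):
    q=dict(q);q['img']=np.clip((q['img'].astype(float)-60)*1.5,0,255).astype(np.uint8)
    overlay(q,[],(355,395,240,300),6,'pics/x.png');ims.append(cv2.imread('pics/x.png'))
cv2.imwrite('pics/o23.png',np.hstack(ims))
def sh(d,du,dv):
    d=dict(d);K=d['camera_matrix'].copy();K[0,2]+=du;K[1,2]+=dv;d['camera_matrix']=K;return d
m=pinmodel(.5585,.2307,.076,np.radians(190.2),1.571)+arbmodel(.5585,.2307,np.radians(190.2))
overlay(sh(d,.45,1.0),m,(345,405,240,300),7,'pics/x1.png');overlay(sh(e,-.83,1.0),m,(350,410,155,215),7,'pics/x2.png')
cv2.imwrite('pics/o24.png',cv2.resize(np.hstack([cv2.imread('pics/x1.png'),cv2.imread('pics/x2.png')]),None,fx=.95,fy=.95))
```

```text
s7 144 [0.10953921 0.11245262 0.11369722]
s12 136 [0.11069925 0.11376324 0.11462521]
s13 145 [0.11034442 0.11307488 0.11414921]
t12 100 [0.1134717  0.11494103 0.11574741]
t13 103 [0.11284925 0.11423959 0.11536279]
```

View pics/o23.png

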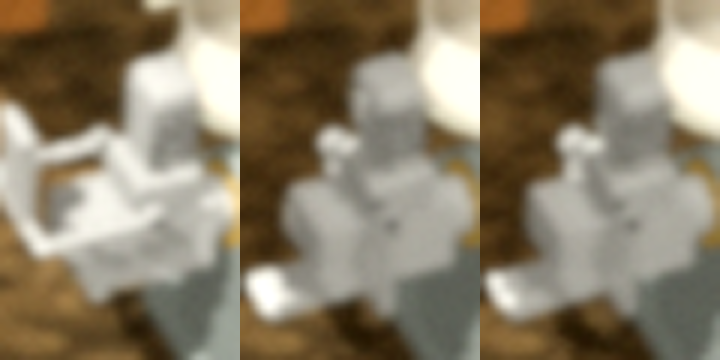

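View pics/o24.png

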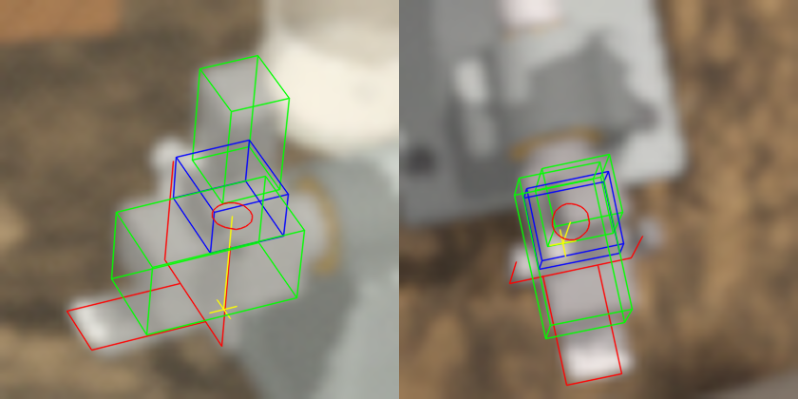

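```bash
python3 -c "
from h import *
print(job.hand_in())"
```

```text
the job is handed in; nothing more can be done
None
```

The arbor is locked as far as I can measure. The hitch pin is through the cross hole with its shoulder on the arbor. The loop is swung down over the end and snapped behind the toe. I handed in at about 24 s with the gripper clear and touching nothing.

- **Pin in:** I found the hole in both camera pictures and it went in on the first try. I corrected sideways by 0.6 mm when the side force reached 2.3 N. It seated at about 5 N with the tool at the expected height (90.4–90.5 mm).
- **Loop closed:** the pressing force on the tab peaked at about 6.5 N, then dropped at the height where the loop should pass the toe. Afterwards the model with the loop at 1.571 rad matched both pictures.
- **A check that disagreed:** pressing the tab to its stop had tipped the pin about 2 mm outwards at the grip, with its top about 1 mm high. I pressed lightly on the pin's top (up to 13 N) and it came upright. The tool stopped at 114.2 mm against an expected 114 mm, and the pictures fit a seated, upright pin with the loop still closed. Two doubts remain:
  - The depth readings of the pin's top came down only about 0.5 mm, so they still read about half a millimetre above the value before the loop was closed.
  - I cannot see the bar directly behind the toe.
- **Side effects:** the arbor seems to have slid about 1–2.5 mm outwards along its end float during the closing. The before-and-after pictures showed nothing else moved, including the purple look-alike, as far as the arm in view let me see.

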